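# Fetch two check sources from behind the shield blocks

### The arm

A 7-joint arm with a two-finger parallel gripper is mounted at the origin on the work surface. World frame = base frame: x ahead of the robot, y to its left, z up, the work surface at z = 0. Lengths are in m, angles in rad, forces in N, time in s.
With the tool pointing down it reaches from about 0.4 to 0.85 m from the base axis. Payload 10.4 kg.
Tool frame: the origin (TCP) lies at the very end of the fingers, on their centre line; the grasp point (between the pads) lies bot.tcp_to_grasp behind it (bot.tcp_to_grasp is the distance from the TCP to the grasp point, in m); y points along the fingers, z is the direction in which the jaws open and shut, and the axes are right-handed (so a half turn about y gives the same grasp; the last joint's range is limited). The gripper opens to 87 mm and grips with 3 to 60 N. Pads are 19 mm wide; open, the fingers measure 117 mm over their backs; the gripper's body (75 mm by 190 mm) begins 51 mm behind the grasp point.
Start: joints at [1.257, 0.332, -0.065, 1.46, 0.022, 1.35, -0.088], TCP at [0.179, -0.599, 0.194] pointing down, gripper open.
Joint ranges: [-2.6, 2.6], [-0.5, 2.12], [-1.47, 1.34], [0.16, 2.42], [-1.27, 4.41], [0.06, 2.06], [-2.6, 2.6]. Speed limits (rad/s): [2.22, 2.22, 2.79, 2.79, 3.14, 3.14, 3.14].

### API

Orientations are given as a unit quaternion [w, x, y, z].
In Python, from plant import bot gives the robot as it stands. The module is installed in compiled form; this text tells all that it offers.
- The arm moves only by the tool jog_arm, never from a script. Its argument "moves" is a list that holds one entry, the list of rows, each a list of 5 numbers: the shift along the tool's x, y, z in m, then the turn about the tool's y in rad, then the gripper command: -1 is shut, 1 is fully open, values between are in proportion. A call has 1 to 12 rows; each row shifts and turns the commanded pose from where the row before left it, along the tool's axes as they then stand; what a row does not reach is not made up. A row lasts 1/10 s, in which the tool goes at most 50 mm and 8.59 degrees, less where a joint would pass 70% of its speed; a pose out of reach is approached as far as the arm can. A call is refused whole if a number of a shift passes 0.05 or a number of a turn 0.15, either way. A call with a gripper value outside its range is refused whole. The fingers move at their own pace and stop on an object; "force" is the grip in N (left out, the last holds). Time passes only in rows, so rows that do not move let the fingers close. It gives the time, the measured TCP pose, the force and the opening at its end, in the units of the state.
- bot.get_state(): the state, without advancing time (a new reading comes with each control period).
- bot.grab_frame(name): name is "scene" or "top" or "wrist"; returns a dict with "img" (384x512x3 uint8, red, green, blue), "vfov" (degrees; the focal length in pixels is half the picture's height over the tangent of half this angle, whatever the lens; pixels are square), "cx", "cy" (the principal point, pixels), "k1" (the pictures are not rectified: a ray, as slopes to the right and down, at radius r is drawn at 1 + k1 r^2 times it, then the intrinsics apply), "world_to_cam" (4x4, takes a point from world to camera coordinates). Camera axes: x right, y up, looking along -z (the intrinsics and any distortion apply to the point x, -y, -z); pixel columns grow to the right and rows downward; lengths in m; the calibration is good to about 2 mm. A picture is of the moment at which its call begins. There is no depth.
- bot.job_done(): hands the job in, once; it reports no verdict.
The state is a dict: "time": time; "joint_pos": joint angles; "dq": joint speeds; "joint_efforts": joint torques, N m; "tool_pos": TCP position; "eef_rot": TCP orientation; "force": force on the tool from outside, world axes, zero at the start; "ft_torque": the same for the moment, N m; "opening": opening from 0.0 (shut) to 1.0 (fully open).
Only numpy, scipy, OpenCV 4.12 (cv2) and the standard library are available. Lean on these libraries where they do the work, as an engineer would, in place of code of your own. Each camera call takes 0.05 s, during which the arm holds its last target.

### The job

Lift both steel shield blocks out of the mouth of the cave and stand them wholly on the black rubber mat; with both there, move the two check sources from behind them upright into the white dishes of the counting station, the round source into the round dish and the square source into the square dish, its sides in line with the dish's. Then put each block back exactly where it stood at the start, left or right, in line with the cave. Never tip a source over, and leave the mug and the tape roll where they are.

Things in the scene. Friction and masses are not known exactly. Their poses are not given: they have to be found in the camera images.
- block_square_center (a point): steel shield block, a plain rectangle with sharp corners from above, 36 mm deep (x) by 54 wide (y) by 46 high, plus a flat upright lifting lug in the middle of its top: 12 mm thick (x), 30 long (y), 32 tall. Overall height 78 mm, 0.68 kg. Point: its centre, 39 mm above its underside (lug foot 7 mm higher), z up. Starts in one half of the cave's mouth
- block_round_center (a point): steel shield block, with fully rounded ends (36 mm ends, like a pill) from above, 36 mm deep (x) by 54 wide (y) by 46 high, plus a flat upright lifting lug in the middle of its top: 12 mm thick (x), 30 long (y), 32 tall. Overall height 78 mm, 0.6 kg. Point: its centre, 39 mm above its underside (lug foot 7 mm higher), z up. Starts in one half of the cave's mouth
- source_round_center (a point): solid aluminium check source, a round puck 44 mm in diameter, 40 mm high, about 0.15 kg, with a flat dark round window on top. This point is its centre, 20 mm above its underside, z up. At the start it stands in one of the two rear cells of the cave, behind a block
- source_square_center (a point): solid aluminium check source, a square block 42 mm by 42 mm, 40 mm high, about 0.17 kg, with a flat dark round window on top. This point is its centre, 20 mm above its underside, z up; x and y are square to its sides. At the start it stands in one of the two rear cells of the cave, behind a block
- cave: fixed open-topped grey cave, 185 (x) by 170 mm (y), walls 48 high, floor plate 4 thick. Origin: centre of underside. Mouth on the -x side, 138 wide: the blocks stand there about x=-52, y=+32 and -32, lug's thin side along x. Behind, two cells 56 wide, a 40 mm high rib between, back wall at x=+67: the sources stand there about x=-5, y=+31 and -31; fingers fit only before and behind one (along x)
- mat: fixed black rubber mat, 200 mm (x) by 140 mm (y), 3 mm thick, on the table to the left or right of the cave. Origin: centre of its underside
- dish_round: fixed round white dish on the counting station (a flat grey slab, 220 by 110 mm, 12 mm thick): outside 74 mm, inside 66 mm in diameter, rim 10 mm high, floor 4 mm thick. Origin: centre of its underside, on top of the slab
- dish_square: fixed square white dish on the same slab: outside 70 mm, inside 62 mm square, rim 10 mm high, floor 4 mm thick. Origin: centre of its underside, on top of the slab; x and y are square to its sides
- mug: bystander: white mug, 76 mm across, 85 mm high, handle at one side, standing beyond the work, to the left. Origin: centre of its underside
- tape: bystander: roll of paper tape lying flat, 96 mm across, 24 mm high, beyond the work, to the right. Origin: centre of its underside
Mind the look-alikes: they are no part of the job. What is shaped like the part that bears source_square_center but red is not meant. Leave any turquoise look-alike of the part that bears block_square_center alone.

How it is judged:
On the way, in this order (a step that is already met when the one before it is completed fails the run):
1. both blocks stand released on the mat (x of block_square_center in the frame of mat between -0.085 and 0.085 m and y of block_square_center in the frame of mat between -0.055 and 0.055 m and z of each of block_square_center, block_round_center in the frame of mat below 0.047 m and contact force between the fingers and block_square below 0.3 N and linear speed of each of block_square, block_round below 0.03 m/s and angle between each of block_square_center, block_round_center's own z axis and vertical below 0.12 rad and x of block_round_center in the frame of mat between -0.085 and 0.085 m and y of block_round_center in the frame of mat between -0.055 and 0.055 m and contact force between the fingers and block_round below 0.3 N), for 0.2 s.
2. both sources stand released in their dishes, the blocks still on the mat (all of step 1 and horizontal distance between source_round_center and dish_round below 0.013 m and z of source_round_center in the frame of dish_round below 0.029 m and contact force between the fingers and source_round below 0.3 N and linear speed of each of source_round, source_square below 0.03 m/s and angle between each of source_round_center, source_square_center's own z axis and vertical below 0.12 rad and horizontal distance between source_square_center and dish_square below 0.015 m and z of source_square_center in the frame of dish_square below 0.029 m and contact force between the fingers and source_square below 0.3 N and (angle between the x axis of source_square_center and the x axis of dish_square, either way round below 0.27 rad or angle between the y axis of source_square_center and the x axis of dish_square, either way round below 0.27 rad)), for 0.2 s.
At the end, for the whole second after the job is handed in: Round source upright in the round dish (within 13 mm of its centre), square source in the square dish (15 mm, sides within 15 degrees); each block upright, within 14 mm of where it stood at the start and 11 degrees of the cave's direction; all released and at rest (horizontal distance between source_round_center and dish_round below 0.013 m and z of source_round_center in the frame of dish_round below 0.029 m and contact force between the fingers and source_round below 0.3 N and linear speed of each of source_round, source_square, block_square, block_round below 0.03 m/s and angle between each of source_round_center, source_square_center, block_square_center, block_round_center's own z axis and vertical below 0.12 rad and horizontal distance between source_square_center and dish_square below 0.015 m and z of source_square_center in the frame of dish_square below 0.029 m and contact force between the fingers and source_square below 0.3 N and (angle between the x axis of source_square_center and the x axis of dish_square, either way round below 0.27 rad or angle between the y axis of source_square_center and the x axis of dish_square, either way round below 0.27 rad) and distance of each of block_square_center, block_round_center from where it was at the start of the episode below 0.014 m and angle between the x axis of each of block_square_center, block_round_center and the x axis of cave, either way round below 0.2 rad and contact force between the fingers and block_square below 0.3 N and contact force between the fingers and block_round below 0.3 N); the robot touches nothing.
It fails at once if a source is tipped over (angle between any of source_round_center, source_square_center's own z axis and vertical above 0.7 rad).
It fails at once if the mug or the tape roll is moved (over 20 mm) (distance of any of mug, tape from where it was at the start of the episode above 0.02 m).
It also fails if it takes over 138 s, if anything falls off the work surface, if the arm or the gripper's body presses on something with over 40 N, if the wrist force passes 120 N, or if a joint passes its speed limit or range.

## Working session

There is one attempt and no reset: what is moved stays moved. The work goes in short steps, Python scripts to look and compute and a tool call to move; the robot and the scene stay as the last step left them, time stands still between calls to the robot, and variables do not carry over. Pictures are saved under pics/ and viewed, and the job is handed in when it is done.

Besides the shell and the picture viewer there is one more tool, called after "Call:" by a JSON object that holds its "fn" and its "kwargs", one argument or row to a line. jog_arm: Moves the arm, as the interface text tells. Its arguments: {"type":"object","properties":{"moves":{"type":"array"},"force":{"type":"number"}},"required":["moves"]}

```bash
mkdir -p pics; cat > h.py <<'E'
import numpy as np, cv2
from plant import bot
def grab(name,fn=None):
    f=bot.grab_frame(name)
    if fn: cv2.imwrite('pics/'+fn+'.png',cv2.cvtColor(f['img'],cv2.COLOR_RGB2BGR))
    return f
def ray(f,u,v):
    H=f['img'].shape[0]; fl=H/2/np.tan(np.radians(f['vfov'])/2)
    xd,yd=(u-f['cx'])/fl,(v-f['cy'])/fl
    K=np.array([[fl,0,f['cx']],[0,fl,f['cy']],[0,0,1.]])
    p=cv2.undistortPoints(np.array([[[u,v]]],float),K,np.array([f['k1'],0,0,0.]))[0,0]
    M=f['world_to_cam']; d=M[:3,:3].T@np.array([p[0],-p[1],-1.]); o=-M[:3,:3].T@M[:3,3]
    return o,d
def onz(f,u,v,z):
    o,d=ray(f,u,v); return o+d*(z-o[2])/d[2]
def proj(f,P):
    H=f['img'].shape[0]; fl=H/2/np.tan(np.radians(f['vfov'])/2)
    c=f['world_to_cam'][:3,:3]@np.array(P)+f['world_to_cam'][:3,3]
    x,y=c[0]/-c[2],-c[1]/-c[2]; s=1+f['k1']*(x*x+y*y)
    return np.array([f['cx']+fl*x*s,f['cy']+fl*y*s])
E
python3 - <<'E'
from h import *
np.set_printoptions(precision=4,suppress=True)
for n in('scene','top','wrist'):
    f=grab(n,n+'0'); M=f['world_to_cam']; print(n,f['vfov'],f['k1'],f['cx'],f['cy'],-M[:3,:3].T@M[:3,3])
s=bot.get_state()
print(s,bot.tcp_to_grasp)
E
```

```text
scene 44.34728646660938 -0.13641183973511203 255.73420507789285 192.72714848942798 [ 1.0613 -0.3022  0.7953]
top 50.17670128468277 0.04826618978885748 254.879228229202 193.4273736234409 [ 0.3364 -0.0047  0.9872]
wrist 69.58137371988869 0.01782692076110368 262.35446905890007 193.27456563494985 [ 0.2518 -0.5776  0.3824]
{'time': 0.15, 'joint_pos': array([ 1.2574,  0.3327, -0.0647,  1.4607,  0.0216,  1.3499, -0.0885]), 'dq': array([-0.001 , -0.0005,  0.0006, -0.0024,  0.0008, -0.0008,  0.0011]), 'joint_efforts': array([  0.0002, -62.363 ,   0.0246, -39.0142,  -0.0613,   0.0372,
         0.0001]), 'tool_pos': array([ 0.1791, -0.5984,  0.193 ]), 'eef_rot': array([ 0.1024, -0.1025,  0.7   , -0.6993]), 'force': array([-0.3597, -0.8189, -0.2278]), 'ft_torque': array([ 0.0402, -0.0163, -0.0319]), 'opening': 1.0023886670556836} 0.0187
```

View pics/scene0.png

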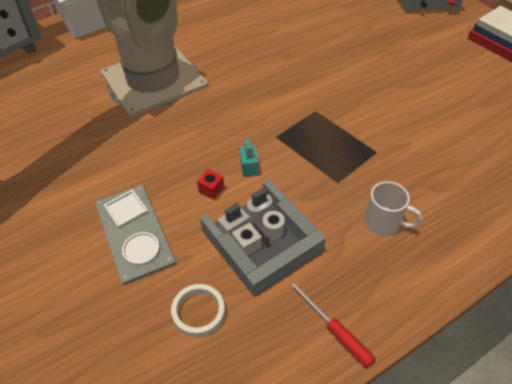

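View pics/top0.png

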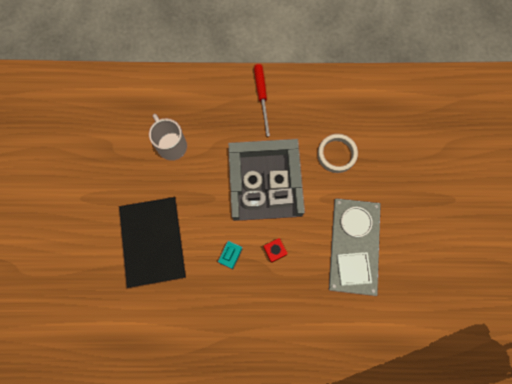

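View pics/wrist0.png

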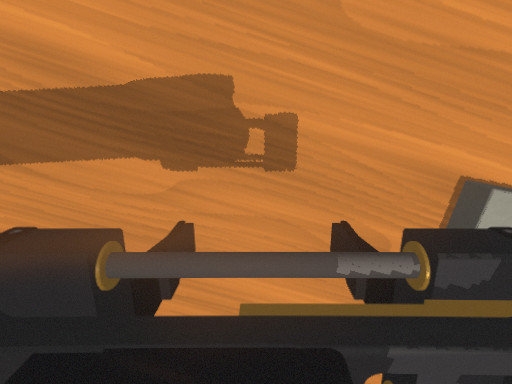

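The top view has +x up and +y left. The cave is near (265,180), with the round block and round source on its left and the square ones on its right. The mat is at (152,242), the station at (356,247), and the decoys at (230,255) and (275,250). Next I'll zoom in.

```bash
python3 - <<'E'
import cv2
a=cv2.imread('pics/top0.png'); 
cv2.imwrite('pics/tc.png',cv2.resize(a[130:230,215:315],(600,600),interpolation=cv2.INTER_CUBIC))
cv2.imwrite('pics/td.png',cv2.resize(a[190:305,320:395],(390,598),interpolation=cv2.INTER_CUBIC))
b=cv2.imread('pics/scene0.png')
cv2.imwrite('pics/sc.png',cv2.resize(b[175:295,195:335],(700,600),interpolation=cv2.INTER_CUBIC))
E
```

```text
(no output)
```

View pics/tc.png

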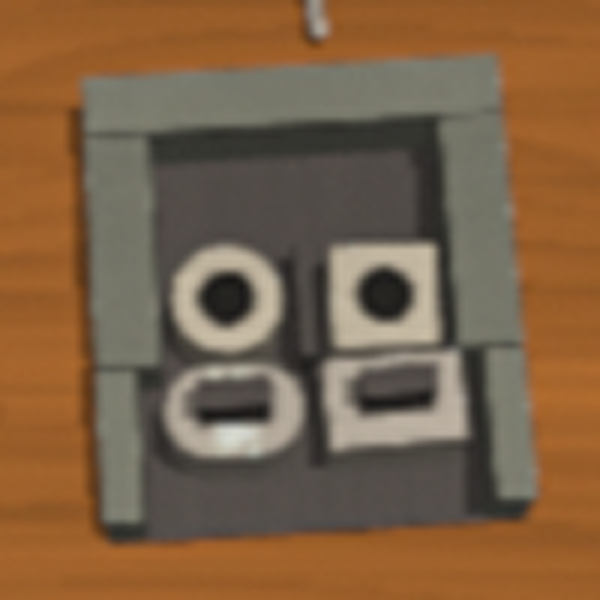

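View pics/td.png

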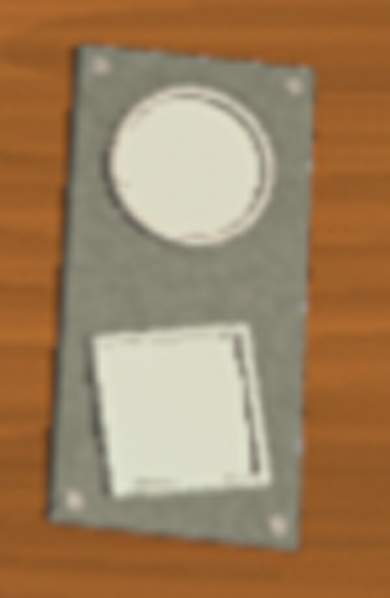

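View pics/sc.png

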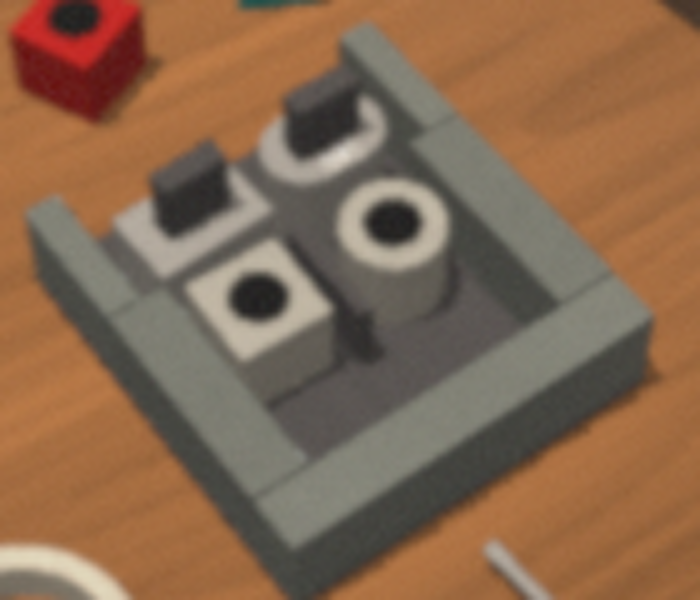

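```bash
python3 - <<'E'
from h import *
np.set_printoptions(precision=4,suppress=True)
f=bot.grab_frame('top'); g=bot.grab_frame('scene'); im=f['img']
def tc(u,v,z,x0=215,y0=130,s=6.): return onz(f,x0+(u+.5)/s-.5,y0+(v+.5)/s-.5,z)
def sc(u,v,z): return onz(g,195+(u+.5)/5-.5,175+(v+.5)/5-.5,z)
print('cave'); 
C=[tc(84,77,.048),tc(497,55,.048),tc(535,500,.048),tc(102,530,.048)]
for c in C: print(c)
d=C[1]-C[0]; print('yaw from back', np.arctan2(-d[0],-d[1])) 
for a,b in((3,0),(2,1)): d=C[b]-C[a]; print('side yaw',np.arctan2(d[1],d[0]),np.linalg.norm(d))
print('ctr',sum(C)/4, )
S=[sc(360,25,.048),sc(650,318,.048),sc(295,545,.048),sc(30,212,.048)]
print('scene corners',*S,sum(S)/4)
# windows
gr=im.max(2).astype(int)
hsv=cv2.cvtColor(im,cv2.COLOR_RGB2HSV)
def win(fr,u,v,r,th):
    m=np.zeros(fr['img'].shape[:2],np.uint8); cv2.circle(m,(int(u),int(v)),r,255,-1)
    w=np.clip(th-fr['img'].max(2).astype(float),0,None)*(m>0); ys,xs=np.mgrid[:384,:512]
    return (w*xs).sum()/w.sum(),(w*ys).sum()/w.sum()
for n,a,b in(('round',(215+227/6,130+297/6),(195+393/5,175+222/5)),('sq',(215+385/6,130+294/6),(195+258/5,175+297/5))):
    p=win(f,*a,6,110); q=win(g,*b,7,110); print(n,p,onz(f,*p,.044),q,onz(g,*q,.044))
print('lug round top', (tc(197,375,.082)+tc(268,375,.082))/2)
for n,cs in(('rlug',[(195,378),(268,375),(270,405),(198,410)]),('slug',[(358,372),(435,362),(436,392),(362,398)])):
    P=[tc(*c,.082) for c in cs]; print(n,*P,sum(P)/4)
for n,cs in(('scene rlug top',[(285,98),(300,110),(360,85),(345,66)]),('slugtop',[(152,180),(165,192),(225,160),(210,142)])):
    P=[sc(*c,.082) for c in cs]; print(n,sum(P)/4)
for n,cs in(('sqblock',[(323,360),(462,349),(468,439),(332,450)]),):
    P=[tc(*c,.05) for c in cs]; print(n,*P,sum(P)/4)
# ellipse round block
for n,cs in(('rndblock',[(162,412),(304,405),(230,362),(235,460)]),):
    P=[tc(*c,.05) for c in cs]; print(n,(P[0]+P[1])/2,(P[2]+P[3])/2)
for n,cs in(('sqsrc',[(328,245),(438,241),(443,343),(333,349)]),):
    P=[tc(*c,.044) for c in cs]; print(n,*P,sum(P)/4)
# dishes
w=(((hsv[...,1]<60)&(im.min(2)>175)).astype(np.uint8))*255
cs,_=cv2.findContours(w,cv2.RETR_EXTERNAL,cv2.CHAIN_APPROX_NONE)
for c in cs:
    A=cv2.contourArea(c)
    if A>300:
        P=np.array([onz(f,*p[0].astype(float),.022)[:2] for p in c]).astype(np.float32)
        print(A,c.mean((0,1)),cv2.minAreaRect(P),cv2.minEnclosingCircle(P))
k=((im.max(2)<40).astype(np.uint8))*255
cs,_=cv2.findContours(k,cv2.RETR_EXTERNAL,cv2.CHAIN_APPROX_NONE)
c=max(cs,key=cv2.contourArea);print(cv2.contourArea(c),c.mean((0,1)))
P=np.array([onz(f,*p[0].astype(float),.003)[:2] for p in c]).astype(np.float32)
print('mat',cv2.minAreaRect(P),cv2.boxPoints(cv2.minAreaRect(P)))
print('decoys',onz(f,230,255,.04),onz(f,275,250,.03),'mug',onz(f,168,139,.085),'tape',onz(f,338,152,.024))
def td(u,v,z): return onz(f,320+(u+.5)/5.2-.5,190+(v+.5)/5.2-.5,z)
P=[td(*c,.022) for c in((95,335),(248,323),(272,484),(115,497))]; print('sqdish',*P,sum(P)/4)
E
```

```text
cave
[0.699  0.0597 0.048 ]
[ 0.7093 -0.108   0.048 ]
[ 0.525 -0.119  0.048]
[0.5124 0.0491 0.048 ]
yaw from back -0.06091802667201414
side yaw 0.05682069553516756 0.18693734866002004
side yaw 0.059396388163691444 0.18458850312137387
ctr [ 0.6114 -0.0295  0.048 ]
scene corners [0.5189 0.0437 0.048 ] [0.7018 0.0576 0.048 ] [ 0.7118 -0.1066  0.048 ] [ 0.5308 -0.1182  0.048 ] [ 0.6158 -0.0309  0.048 ]
round (np.float64(252.30030800821356), np.float64(179.1460472279261)) [0.6075 0.0015 0.044 ] (np.float64(273.1555504796711), np.float64(219.10575605299223)) [0.6093 0.0013 0.044 ]
sq (np.float64(278.71906879414075), np.float64(178.57337169761968)) [ 0.6092 -0.0617  0.044 ] (np.float64(246.25701988112317), np.float64(234.01393728222996)) [ 0.6112 -0.0616  0.044 ]
lug round top [ 0.566  -0.0013  0.082 ]
rlug [0.5647 0.0129 0.082 ] [ 0.566  -0.0148  0.082 ] [ 0.5543 -0.0155  0.082 ] [0.5523 0.0117 0.082 ] [ 0.5593 -0.0014  0.082 ]
slug [ 0.5674 -0.0489  0.082 ] [ 0.5714 -0.0782  0.082 ] [ 0.5597 -0.0784  0.082 ] [ 0.5572 -0.0504  0.082 ] [ 0.5639 -0.064   0.082 ]
scene rlug top [ 0.5638 -0.00
[... 535 characters left out ...]
, -0.23601983487606049), 0.04706287384033203)
550.5 [355.5309 222.3951] ((0.5088990926742554, -0.24402117729187012), (0.06392031162977219, 0.06517215073108673), 73.65044403076172) ((0.5097557306289673, -0.24572178721427917), 0.0347079299390316)
4406.0 [151.1903 242.2015]
mat ((0.46476614475250244, 0.2428223192691803), (0.194349467754364, 0.1340664029121399), 10.225438117980957) [[0.3572 0.2915]
 [0.381  0.1596]
 [0.5723 0.1941]
 [0.5485 0.326 ]]
decoys [0.4276 0.0516 0.04  ] [ 0.4406 -0.0521  0.03  ] mug [0.6923 0.1988 0.085 ] tape [ 0.6841 -0.2104  0.024 ]
sqdish [ 0.433  -0.1991  0.022 ] [ 0.4388 -0.2677  0.022 ] [ 0.3685 -0.2735  0.022 ] [ 0.3623 -0.2044  0.022 ] [ 0.4007 -0.2362  0.022 ]
```

```bash
cat >> h.py <<'E'
from scipy.spatial.transform import Rotation as R
np.set_printoptions(precision=4,suppress=True)
def pose():
    s=bot.get_state(); q=s['eef_rot']; return s,np.array(s['tool_pos']),R.from_quat([q[1],q[2],q[3],q[0]])
def yawz(r): return np.arctan2(*r.as_matrix()[[1,0],2])
def delta(p,yaw=None,short=True):
    s,t,r=pose(); Rm=r.as_matrix(); y=yawz(r)
    print('t',round(s['time'],2),'tcp',t,'yawz',round(y,4),'ytool',Rm[:,1],'F',s['force'],'op',round(s['opening'],3))
    turn=0
    if yaw is not None:
        d=(yaw-y+np.pi/2)%np.pi-np.pi/2; turn=-d*1. # y down: +turn about y = -yaw
        R2=R.from_rotvec([0,turn,0]); Rn=(r*R2)
        print('turn first',round(turn,4),' then shift',Rn.inv().apply(np.array(p)-t))
    print('shift now (no turn)',r.inv().apply(np.array(p)-t))
E
python3 - <<'E'
from h import *
s,t,r=pose(); print(r.as_matrix())
delta([.5645,-.065,.20],.06)
g=bot.grab_frame('scene');im=g['img']
hsv=cv2.cvtColor(im,cv2.COLOR_RGB2HSV)
w=(((hsv[...,1]<60)&(im.min(2)>175)).astype(np.uint8))*255
cs,_=cv2.findContours(w,cv2.RETR_EXTERNAL,cv2.CHAIN_APPROX_NONE)
for c in cs:
    if cv2.contourArea(c)>200:
        P=np.array([onz(g,*p[0].astype(float),.020)[:2] for p in c]).astype(np.float32)
        print(c.mean((0,1)),cv2.minAreaRect(P),cv2.minEnclosingCircle(P))
E
```

```text
[[-0.958  -0.0002  0.2867]
 [-0.2867  0.0005 -0.958 ]
 [ 0.     -1.     -0.0006]]
t 0.25 tcp [ 0.1792 -0.5986  0.1933] yawz -1.28 ytool [-0.0002  0.0005 -1.    ] F [ 0.0278  0.7804 -0.0733] op 0.998
turn first -1.34  then shift [-0.5095 -0.0065  0.4166]
shift now (no turn) [-0.5222 -0.0065 -0.4007]
[197.2148 308.1704] ((0.6860818266868591, -0.21018525958061218), (0.08968140184879303, 0.09042055159807205), 16.73885726928711) ((0.6858999729156494, -0.2103622853755951), 0.045941028743982315)
[138.8205 247.7009] ((0.5154033899307251, -0.24674808979034424), (0.062304288148880005, 0.07140282541513443), 0.07144182920455933) ((0.5112524032592773, -0.24695132672786713), 0.03606031835079193)
[124.9703 207.3564] ((0.4017316997051239, -0.23544570803642273), (0.06759718805551529, 0.06888183206319809), 5.159274101257324) ((0.4015997648239136, -0.23549175262451172), 0.04691493511199951)
```

Call:
{"fn": "jog_arm", "kwargs": {
  "moves": [
    [[-0.03, 0, 0, -0.134, 0.2], [-0.03, 0, 0, -0.134, 0.2], [-0.03, 0, 0, -0.134, 0.2], [-0.02, 0, 0, -0.134, 0.2], [-0.02, 0, 0, -0.134, 0.2], [-0.02, 0, 0, -0.134, 0.2], [-0.02, 0, 0, -0.134, 0.2], [-0.02, 0, 0, -0.134, 0.2], [-0.02, 0, 0, -0.134, 0.2], [-0.02, 0, 0, -0.134, 0.2], [0, 0, 0, 0, 0.2]]
  ],
  "force": 40
}}

```text
time: 1.4
tool_pos: [0.3237, -0.4397, 0.194]
eef_rot: [0.516, -0.516, 0.483, -0.483]
force: [-0.4, -0.3, 0.3]
opening: 0.602
```

```bash
python3 -c "
from h import *
delta([.5645,-.065,.20],.06);print(bot.get_state()['joint_pos'])"
```

```text
t 1.4 tcp [ 0.3237 -0.4397  0.194 ] yawz 0.0666 ytool [ 0.0004  0.     -1.    ] F [-0.3711 -0.3066  0.2503] op 0.602
turn first 0.0066  then shift [-0.3596 -0.0059  0.2629]
shift now (no turn) [-0.3578 -0.0059  0.2652]
[ 1.1671  0.1797 -0.3534  1.6568  0.0637  1.3162  0.8695]
```

Call:
{"fn": "jog_arm", "kwargs": {
  "moves": [
    [[-0.036, 0, 0.026, 0.006, 0.2], [-0.036, 0, 0.026, 0, 0.2], [-0.036, 0, 0.026, 0, 0.2], [-0.036, 0, 0.026, 0, 0.2], [-0.036, 0, 0.026, 0, 0.2], [-0.036, 0, 0.026, 0, 0.2], [-0.036, 0, 0.026, 0, 0.2], [-0.036, 0, 0.026, 0, 0.2], [-0.036, 0, 0.026, 0, 0.2], [-0.035, 0, 0.029, 0, 0.2], [0, 0, 0, 0, 0.2]]
  ]
}}

```text
time: 2.5
tool_pos: [0.568, -0.0627, 0.1936]
eef_rot: [0.516, -0.513, 0.485, -0.484]
force: [-0.4, -0.1, 0.2]
opening: 0.602
```

```bash
python3 -c "
from h import *
delta([.5645,-.065,.10],.06);f=grab('wrist','w1');grab('scene','s1')
for P in([.5645,-.065,.082],[.5605,-.0015,.082],[.609,0.0014,.044],[.610,-.0617,.044],[.511,-.246,.016]): print(proj(f,P))"
```

```text
t 2.5 tcp [ 0.568  -0.0627  0.1936] yawz 0.0593 ytool [ 0.0013  0.0035 -1.    ] F [-0.3642 -0.1459  0.2264] op 0.602
turn first -0.0007  then shift [ 0.0024  0.0935 -0.0038]
shift now (no turn) [ 0.0024  0.0935 -0.0038]
[257.7995 185.9122]
[257.3191 127.6985]
[298.5349 126.3471]
[294.5386 178.0513]
[216.7438 288.4765]
```

View pics/w1.png

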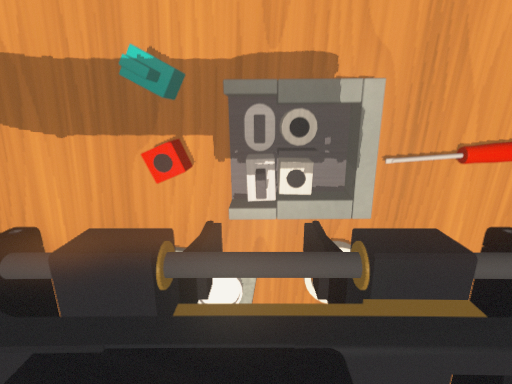

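```bash
python3 - <<'E'
import cv2
a=cv2.imread('pics/w1.png'); cv2.imwrite('pics/w1c.png',cv2.resize(a[85:215,225:345],(554,600),interpolation=cv2.INTER_CUBIC))
E
```

```text
(no output)
```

View pics/w1c.png

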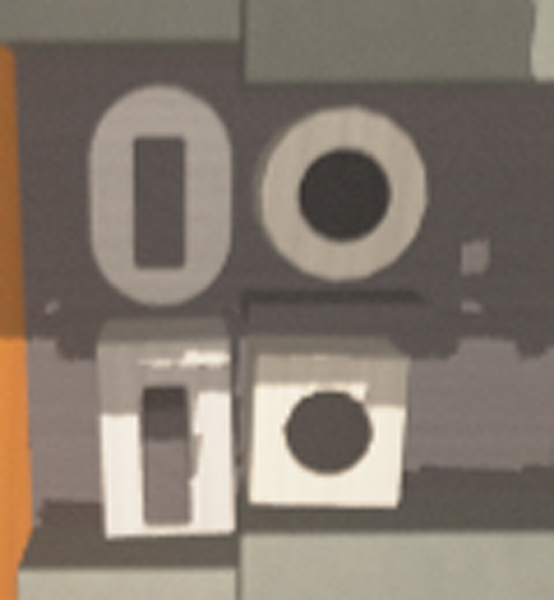

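```bash
python3 - <<'E'
from h import *
f=bot.grab_frame('wrist')
c=lambda u,v,z: onz(f,225+(u+.5)/4.615-.5,85+(v+.5)/4.615-.5,z)
print('rl',c(160,202,.082),'sl',c(167,455,.082),'rs',c(344,194,.044),'ss',c(329,432,.044))
print('rb',c(160,195,.05), 'sb',c(168,430,.05))
for a in((141,388),(193,386),(193,523),(145,523)): print(c(*a,.082))
E
```

```text
rl [ 0.5608 -0.0082  0.082 ] sl [ 0.5656 -0.0678  0.082 ] rs [ 0.6079 -0.0054  0.044 ] ss [ 0.6095 -0.0682  0.044 ]
rb [ 0.5605 -0.0079  0.05  ] sb [ 0.5657 -0.0687  0.05  ]
[ 0.5585 -0.0517  0.082 ]
[ 0.5709 -0.0505  0.082 ]
[ 0.5729 -0.0846  0.082 ]
[ 0.5611 -0.0853  0.082 ]
```

Call:
{"fn": "jog_arm", "kwargs": {
  "moves": [
    [[0.003, 0.02, -0.002, 0, 0.2], [0, 0.02, -0.001, 0, 0.2], [0, 0.02, 0, 0, 0.2], [0, 0.02, 0, 0, 0.2], [0, 0.02, 0, 0, 0.2], [0, 0.015, 0, 0, 0.2], [0, 0.01, 0, 0, 0.2], [0, 0.006, 0, 0, 0.2], [0, 0.004, 0, 0, 0.2], [0, 0.003, 0, 0, 0.2], [0, 0, 0, 0, 0.2]]
  ]
}}

```text
time: 3.75
tool_pos: [0.5629, -0.0723, 0.0558]
eef_rot: [0.513, -0.513, 0.486, -0.486]
force: [-0.1, 1.0, -0.0]
opening: 0.598
```

```bash
python3 -c "
from h import *
delta([.5655,-.066,.055],.06);f=grab('scene','s2')
import cv2
a=cv2.imread('pics/s2.png'); cv2.imwrite('pics/s2c.png',cv2.resize(a[130:290,150:350],(750,600),interpolation=cv2.INTER_CUBIC))"
```

```text
t 3.75 tcp [ 0.5629 -0.0723  0.0558] yawz 0.0539 ytool [ 0.0003 -0.0002 -1.    ] F [-0.131   0.9564 -0.0052] op 0.598
turn first -0.0061  then shift [-0.0061  0.0008  0.003 ]
shift now (no turn) [-0.0061  0.0008  0.0029]
```

View pics/s2c.png

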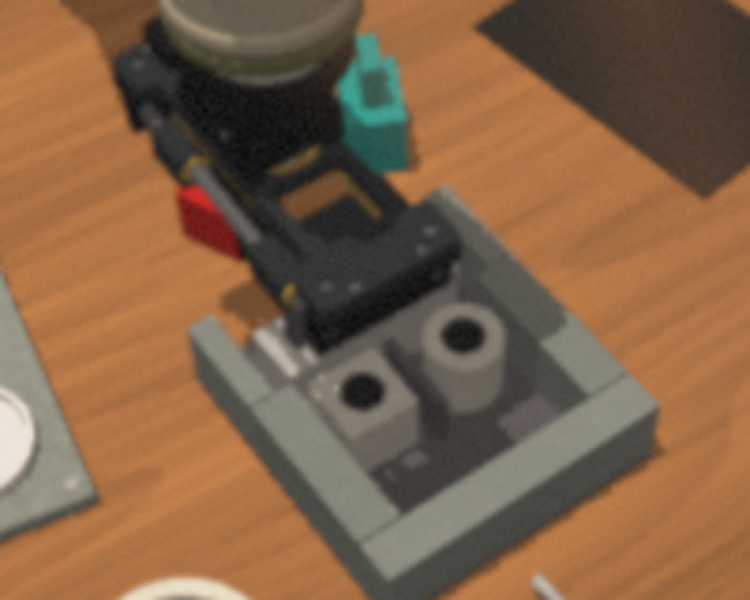

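Call:
{"fn": "jog_arm", "kwargs": {
  "moves": [
    [[-0.006, 0.001, 0.003, -0.006, 0.2], [0, 0, 0, 0, 0.2], [0, 0, 0, 0, 0.2]]
  ]
}}

```text
time: 4.1
tool_pos: [0.5657, -0.0656, 0.0548]
eef_rot: [0.515, -0.515, 0.485, -0.485]
force: [-0.2, 0.2, 0.7]
opening: 0.602
```

Call:
{"fn": "jog_arm", "kwargs": {
  "moves": [
    [[0, 0, 0, 0, -0.2], [0, 0, 0, 0, -0.5], [0, 0, 0, 0, -1], [0, 0, 0, 0, -1], [0, 0, 0, 0, -1], [0, 0, 0, 0, -1], [0, 0, 0, 0, -1], [0, 0, 0, 0, -1]]
  ]
}}

```text
time: 4.9
tool_pos: [0.5655, -0.0661, 0.0547]
eef_rot: [-0.515, 0.515, -0.485, 0.485]
force: [0.4, -0.2, 0.3]
opening: 0.023
```

```bash
python3 -c "
from h import *
delta([.5655,-.066,.055],.06)"
```

```text
t 4.9 tcp [ 0.5655 -0.0661  0.0547] yawz 0.06 ytool [ 0.0001 -0.0001 -1.    ] F [ 0.4216 -0.1714  0.2559] op 0.023
turn first 0.0  then shift [-0.0001 -0.0003  0.    ]
shift now (no turn) [-0.0001 -0.0003  0.    ]
```

```bash
python3 -c "
from h import *
f=grab('scene','s3'); grab('wrist','w3');grab('top','t3')
a=cv2.imread('pics/s3.png'); cv2.imwrite('pics/s3c.png',cv2.resize(a[150:290,180:340],(685,600),interpolation=cv2.INTER_CUBIC))"
```

```text
(no output)
```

View pics/s3c.png

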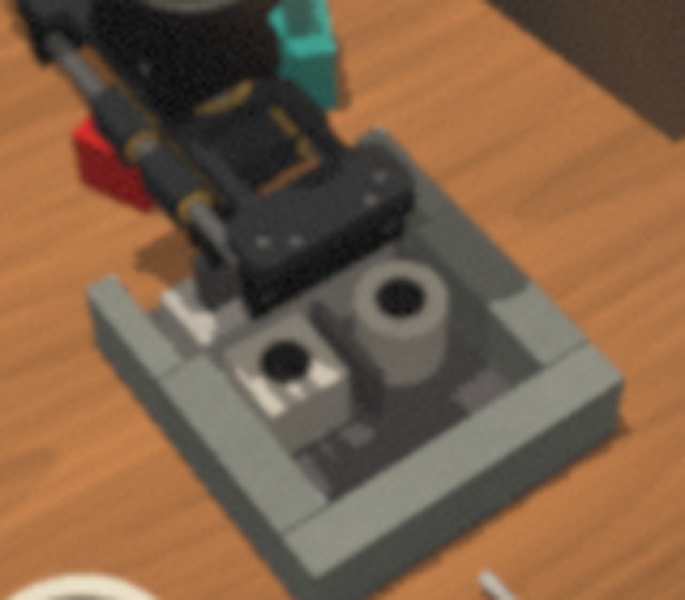

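View pics/w3.png

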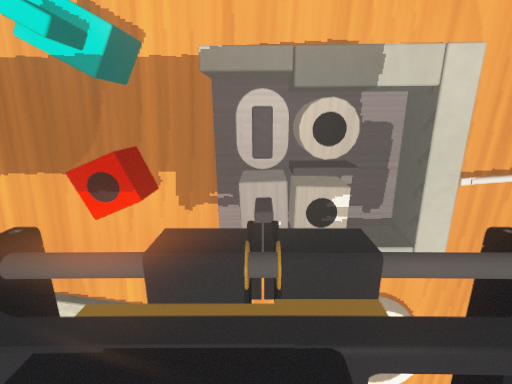

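```bash
python3 -c "
import cv2
a=cv2.imread('pics/w3.png'); cv2.imwrite('pics/w3c.png',cv2.resize(a[160:310,180:350],(680,600),interpolation=cv2.INTER_CUBIC))
a=cv2.imread('pics/t3.png'); cv2.imwrite('pics/t3c.png',cv2.resize(a[130:280,200:330],(520,600),interpolation=cv2.INTER_CUBIC))"
```

```text
(no output)
```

View pics/w3c.png

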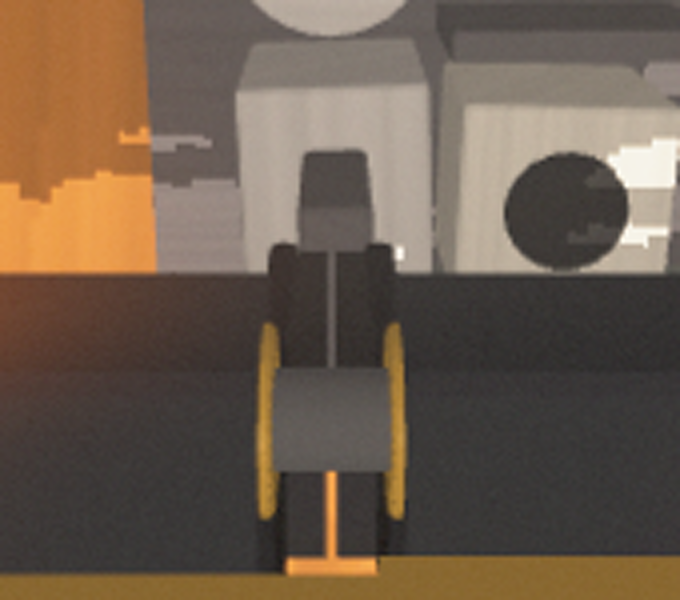

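View pics/t3c.png

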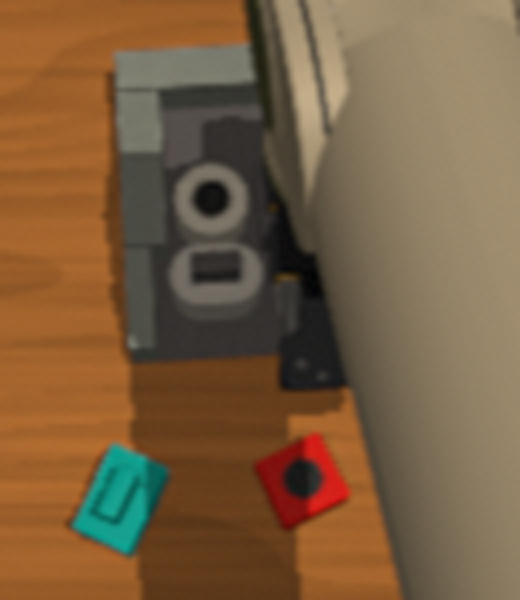

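```bash
python3 -c "
from h import *
f=bot.grab_frame('wrist');t=bot.grab_frame('top');M=f['world_to_cam'];print(-M[:3,:3].T@M[:3,3])
for v in(197.5,212,222): print(onz(f,263.6,v,.082),onz(f,263.6,v,.05))
c=lambda u,v,z:onz(f,180+u/4,160+v/4,z)
print(c(238,95,.05),c(430,80,.05),c(505,0,.05),'src win',c(567,212,.044),'rlug',onz(f,262,132,.082), 'rsrc',onz(f,330,128,.044))
print('tcp proj',proj(f,[.5655,-.066,.055]),proj(f,[.5655,-.066,.082]))
"
```

```text
[0.562  0.0081 0.2441]
[ 0.5658 -0.0404  0.082 ] [ 0.5666 -0.0499  0.05  ]
[ 0.5664 -0.0498  0.082 ] [ 0.5673 -0.0612  0.05  ]
[ 0.5668 -0.0564  0.082 ] [ 0.5678 -0.0691  0.05  ]
[ 0.5486 -0.0406  0.05  ] [ 0.583  -0.0358  0.05  ] [ 0.5949 -0.0206  0.05  ] src win [ 0.6121 -0.0615  0.044 ] rlug [ 0.5625 -0.0013  0.082 ] rsrc [0.6103 0.0021 0.044 ]
tcp proj [260.7975 220.3657] [260.6075 235.9275]
```

```bash
python3 -c "
from h import *
g=bot.grab_frame('scene')
for z in(.05,.055,.07,.085,.1): 
  print(z,[((proj(g,[.5655+dx,-.066+dy,z])-[180,150])*4.28).round() for dx,dy in((0,0),(0,-.0095),(.016,-.0095),(.016,.0095))])
print(bot.get_state()['joint_efforts'],bot.get_state()['opening'])
"; python3 -c "
import cv2
a=cv2.imread('pics/s3.png'); cv2.imwrite('pics/s3d.png',cv2.resize(a[190:240,205:265],(720,600),interpolation=cv2.INTER_CUBIC))"
```

```text
0.05 [array([224., 287.]), array([206., 296.]), array([223., 320.]), array([259., 301.])]
0.055 [array([223., 280.]), array([205., 289.]), array([222., 313.]), array([259., 295.])]
0.07 [array([221., 260.]), array([203., 269.]), array([220., 294.]), array([257., 275.])]
0.085 [array([219., 240.]), array([200., 249.]), array([218., 274.]), array([256., 255.])]
0.1 [array([217., 219.]), array([198., 228.]), array([216., 253.]), array([254., 234.])]
[  0.0009 -55.7703  -8.5312 -34.0265  -0.0554   0.0307   0.0001] 0.005484789470321675
```

View pics/s3d.png

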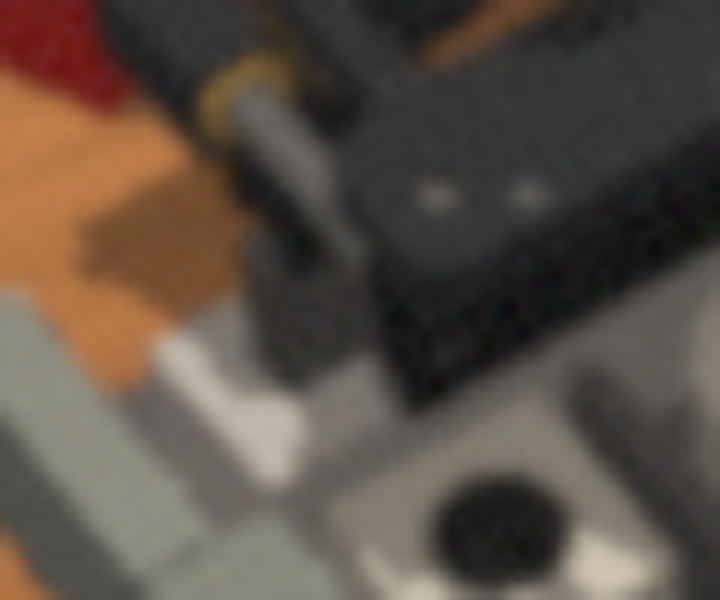

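Call:
{"fn": "jog_arm", "kwargs": {
  "moves": [
    [[0, -0.005, 0, 0, -1], [0, -0.005, 0, 0, -1], [0, -0.005, 0, 0, -1], [0, -0.005, 0, 0, -1], [0, 0, 0, 0, -1]]
  ]
}}

```text
time: 5.7
tool_pos: [0.566, -0.0661, 0.0756]
eef_rot: [0.515, -0.515, 0.484, -0.485]
force: [1.0, -0.2, 0.5]
opening: 0.006
```

```bash
python3 -c "
from h import *
delta([.5655,-.066,.055],.06)
grab('scene','s4');grab('wrist','w4')
a=cv2.imread('pics/w4.png'); b=cv2.resize(a[130:310,180:350],(480,508),interpolation=cv2.INTER_CUBIC)
a=cv2.imread('pics/s4.png'); c=cv2.resize(a[170:250,195:275],(508,508)[:2],interpolation=cv2.INTER_CUBIC)
cv2.imwrite('pics/m4.png',cv2.resize(cv2.hconcat([b,c]),(795,409)))"
```

```text
t 5.7 tcp [ 0.566  -0.0661  0.0756] yawz 0.06 ytool [ 0.0015 -0.0003 -1.    ] F [ 0.9818 -0.2317  0.4966] op 0.006
turn first 0.0  then shift [-0.0001  0.0206 -0.0006]
shift now (no turn) [-0.0001  0.0206 -0.0006]
```

View pics/m4.png

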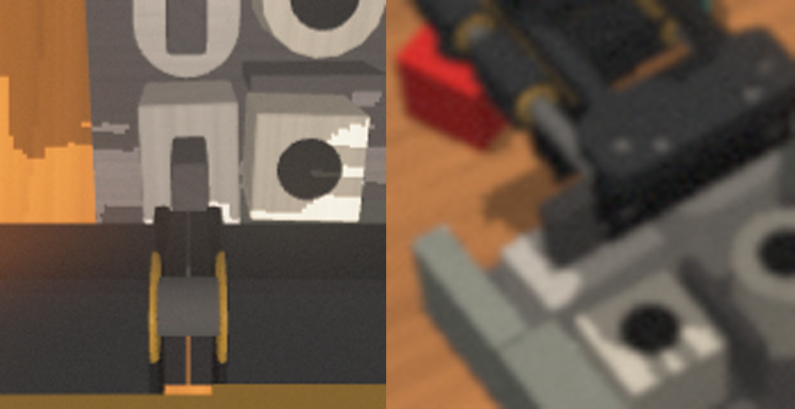

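```bash
python3 -c "
from h import *
f=bot.grab_frame('wrist');s,t,r=pose();M=f['world_to_cam']
print('tcp',t,'cam coords of tcp',M[:3,:3]@t+M[:3,3], 'optic axis',-M[2,:3])
o,d=ray(f,262,221)
for dep in(.15,.16,.171,.18,.19): P=o+d*dep; print(dep,P,'tool',r.inv().apply(P-t))
a=cv2.imread('pics/w0.png') if 0 else cv2.imread('pics/wrist0.png'); b=a[190:310,120:400]
cv2.imwrite('pics/w0c.png',cv2.resize(b,(784,336),interpolation=cv2.INTER_CUBIC))"
```

```text
tcp [ 0.5653 -0.0661  0.0745] cam coords of tcp [-0.0014 -0.0197 -0.2027] optic axis [ 0.0176 -0.2724 -0.962 ]
0.15 [ 0.5653 -0.0472  0.124 ] tool [-0.0189 -0.0495  0.0011]
0.16 [ 0.5655 -0.0509  0.1147] tool [-0.0152 -0.0401  0.0011]
0.171 [ 0.5658 -0.055   0.1044] tool [-0.0111 -0.0298  0.0011]
0.18 [ 0.566  -0.0583  0.096 ] tool [-0.0078 -0.0214  0.0011]
0.19 [ 0.5662 -0.062   0.0866] tool [-0.0041 -0.0121  0.0011]
```

View pics/w0c.png

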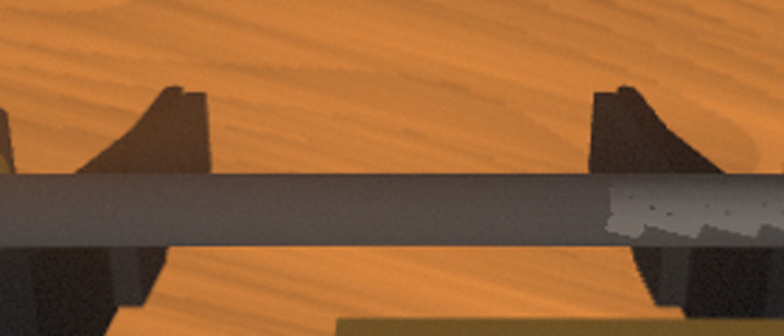

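Reading the wrist view: the fingertips appear about 175 mm deep, but the reported TCP is 203 mm deep. So the real tips sit about 27 mm above the reported TCP, and the fingers closed above the lug. I'll reopen and go down in small steps, watching the force.

Call:
{"fn": "jog_arm", "kwargs": {
  "moves": [
    [[0, 0, 0, 0, 0.2], [0, 0, 0, 0, 0.2], [0, 0, 0, 0, 0.2], [0, 0, 0, 0, 0.2], [0, 0, 0, 0, 0.2], [0, 0.01, 0, 0, 0.2], [0, 0.01, 0, 0, 0.2], [0, 0.008, 0, 0, 0.2], [0, 0.004, 0, 0, 0.2], [0, 0.004, 0, 0, 0.2], [0, 0, 0, 0, 0.2]]
  ]
}}

```text
time: 6.95
tool_pos: [0.5652, -0.066, 0.0381]
eef_rot: [-0.515, 0.515, -0.485, 0.485]
force: [-0.2, 0.3, 0.1]
opening: 0.601
```

Call:
{"fn": "jog_arm", "kwargs": {
  "moves": [
    [[0, 0.002, 0, 0, 0.2], [0, 0.002, 0, 0, 0.2], [0, 0.002, 0, 0, 0.2], [0, 0, 0, 0, 0.2]]
  ]
}}

```text
time: 7.35
tool_pos: [0.5653, -0.0661, 0.0324]
eef_rot: [-0.515, 0.515, -0.485, 0.485]
force: [0.2, 0.8, -0.2]
opening: 0.602
```

```bash
python3 -c "
from h import *
delta([.5655,-.066,.03],.06)
grab('scene','s5');grab('wrist','w5')
a=cv2.imread('pics/w5.png'); b=cv2.resize(a[130:310,180:350],(480,508),interpolation=cv2.INTER_CUBIC)
a=cv2.imread('pics/s5.png'); c=cv2.resize(a[170:250,195:275],(508,508)[:2],interpolation=cv2.INTER_CUBIC)
cv2.imwrite('pics/m5.png',cv2.resize(cv2.hconcat([b,c]),(795,409)))"
```

```text
t 7.35 tcp [ 0.5653 -0.0661  0.0324] yawz 0.06 ytool [-0.0002 -0.     -1.    ] F [ 0.1767  0.7632 -0.2272] op 0.602
turn first -0.0  then shift [-0.0001  0.0024  0.0002]
shift now (no turn) [-0.0001  0.0024  0.0002]
```

View pics/m5.png

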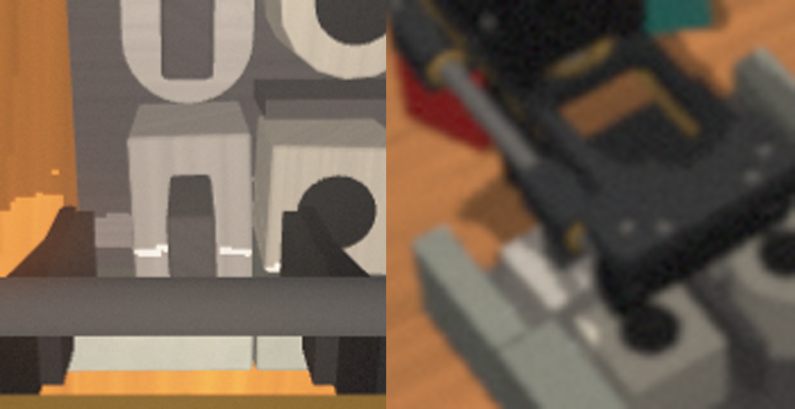

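The picture shows the lug (x≈191) centred between the pads (95 and 283), with no contact. Now I'll close.

Call:
{"fn": "jog_arm", "kwargs": {
  "moves": [
    [[0, 0.002, 0.001, 0, 0.0], [0, 0, 0, 0, -0.3], [0, 0, 0, 0, -0.5], [0, 0, 0, 0, -0.6], [0, 0, 0, 0, -0.7], [0, 0, 0, 0, -1], [0, 0, 0, 0, -1], [0, 0, 0, 0, -1], [0, 0, 0, 0, -1], [0, 0, 0, 0, -1]]
  ]
}}

```text
time: 8.45
tool_pos: [0.5665, -0.0661, 0.0307]
eef_rot: [-0.515, 0.515, -0.485, 0.485]
force: [-0.0, -0.3, 1.0]
opening: 0.13
```

```bash
python3 -c "
from h import *
delta([.5655,-.066,.03],.06)"
```

```text
t 8.45 tcp [ 0.5665 -0.0661  0.0307] yawz 0.0599 ytool [ 0.     -0.0001 -1.    ] F [-0.0081 -0.2543  1.0099] op 0.13
turn first -0.0001  then shift [-0.0001  0.0007 -0.001 ]
shift now (no turn) [-0.0001  0.0007 -0.001 ]
```

Call:
{"fn": "jog_arm", "kwargs": {
  "moves": [
    [[0, -0.004, 0, 0, -1], [0, -0.01, 0, 0, -1], [0, -0.015, 0, 0, -1], [0, -0.02, 0, 0, -1], [0, -0.02, 0, 0, -1], [0, -0.02, 0, 0, -1], [0, -0.011, 0, 0, -1], [0, 0, 0, 0, -1]]
  ]
}}

```text
time: 9.25
tool_pos: [0.5675, -0.066, 0.1328]
eef_rot: [0.515, -0.514, 0.484, -0.486]
force: [-0.0, -0.1, -7.1]
opening: 0.136
```

Call:
{"fn": "jog_arm", "kwargs": {
  "moves": [
    [[-0.015, 0, -0.003, 0, -1], [-0.03, 0, -0.003, 0, -1], [-0.035, 0, -0.004, 0, -1], [-0.035, 0, -0.004, 0, -1], [-0.035, 0, -0.004, 0, -1], [-0.035, 0, -0.004, 0, -1], [-0.035, 0, -0.004, 0, -1], [-0.035, 0, -0.004, 0, -1], [-0.03, 0, -0.004, 0, -1], [-0.02, 0, -0.003, 0, -1], [-0.015, 0, -0.001, 0, -1], [0, 0, 0, 0, -1]]
  ]
}}

```text
time: 10.45
tool_pos: [0.507, 0.2544, 0.1297]
eef_rot: [-0.516, 0.516, -0.484, 0.483]
force: [-1.0, 1.2, -6.5]
opening: 0.14
```

```bash
python3 -c "
from h import *
delta([.509,.251,.0307],.06)
grab('scene','s6')"
```

```text
t 10.45 tcp [0.507  0.2544 0.1297] yawz 0.0647 ytool [-0.0021  0.0011 -1.    ] F [-1.0058  1.2082 -6.5427] op 0.14
turn first 0.0047  then shift [0.0036 0.099  0.002 ]
shift now (no turn) [0.0036 0.099  0.002 ]
```

View pics/s6.png

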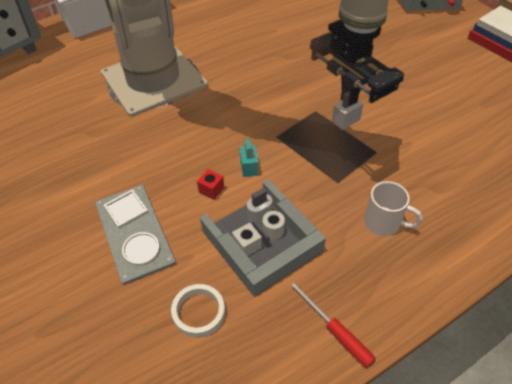

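The block hangs at (347,115) above the mat. Lowering it.

Call:
{"fn": "jog_arm", "kwargs": {
  "moves": [
    [[0, 0.02, 0, 0, -1], [0, 0.02, 0, 0, -1], [0, 0.02, 0, 0, -1], [0, 0.015, 0, 0, -1], [0, 0.01, 0, 0, -1], [0, 0.006, 0, 0, -1], [0, 0, 0, 0, -1], [0, 0, 0, 0, -1]]
  ]
}}

```text
time: 11.3
tool_pos: [0.5098, 0.2514, 0.0403]
eef_rot: [0.515, -0.514, 0.485, -0.485]
force: [-0.7, -0.4, -6.7]
opening: 0.134
```

```bash
python3 -c "
from h import *
delta([.509,.251,.0300],.06)"
```

```text
t 11.3 tcp [0.5098 0.2514 0.0403] yawz 0.0599 ytool [ 0.0009  0.0004 -1.    ] F [-0.701  -0.4479 -6.6531] op 0.134
turn first -0.0001  then shift [ 0.0003  0.0103 -0.0008]
shift now (no turn) [ 0.0003  0.0103 -0.0008]
```

Call:
{"fn": "jog_arm", "kwargs": {
  "moves": [
    [[0, 0.004, 0, 0, -1], [0, 0.003, 0, 0, -1], [0, 0.002, 0, 0, -1], [0, 0.001, 0, 0, -1], [0, 0, 0, 0, -1]]
  ]
}}

```text
time: 11.8
tool_pos: [0.5094, 0.2512, 0.0297]
eef_rot: [0.515, -0.515, 0.485, -0.485]
force: [0.2, -0.4, -5.1]
opening: 0.132
```

Call:
{"fn": "jog_arm", "kwargs": {
  "moves": [
    [[0, 0.0006, 0, 0, -1], [0, 0, 0, 0, -0.5], [0, 0, 0, 0, -0.2], [0, 0, 0, 0, 0], [0, 0, 0, 0, 0], [0, -0.01, 0, 0, 0], [0, -0.02, 0, 0, 0], [0, -0.03, 0, 0, 0], [0, -0.03, 0, 0, 0.2], [0, -0.01, 0, 0, 0.2], [0, 0, 0, 0, 0.2]]
  ]
}}

```text
time: 12.9
tool_pos: [0.5103, 0.2516, 0.1309]
eef_rot: [0.516, -0.514, 0.484, -0.485]
force: [-0.4, 0.7, -0.1]
opening: 0.587
```

```bash
python3 -c "
from h import *
delta([.5625,-.0015,.13],.06)
f=grab('wrist','w7')
grab('top','t7')
a=np.hstack([cv2.imread('pics/w7.png'),cv2.imread('pics/t7.png')]);cv2.imwrite('pics/m7.png',cv2.resize(a,(800,300)))"
```

```text
t 12.9 tcp [0.5103 0.2516 0.1309] yawz 0.0598 ytool [ 0.0031  0.0009 -1.    ] F [-0.3782  0.6657 -0.1278] op 0.587
turn first -0.0002  then shift [0.2558 0.0008 0.037 ]
shift now (no turn) [0.2558 0.0008 0.037 ]
```

View pics/m7.png

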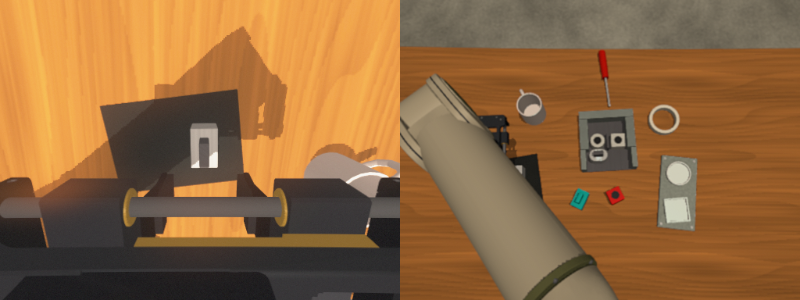

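Call:
{"fn": "jog_arm", "kwargs": {
  "moves": [
    [[0.02, 0, 0.003, 0, 0.2], [0.03, 0, 0.004, 0, 0.2], [0.035, 0, 0.005, 0, 0.2], [0.035, 0, 0.005, 0, 0.2], [0.035, 0, 0.005, 0, 0.2], [0.035, 0, 0.005, 0, 0.2], [0.03, 0, 0.005, 0, 0.2], [0.02, 0, 0.004, 0, 0.2], [0.015, 0, 0.001, 0, 0.2], [0, 0, 0, 0, 0.2], [0, 0, 0, 0, 0.2], [0, 0, 0, 0, 0.2]]
  ]
}}

```text
time: 14.2
tool_pos: [0.5612, 0.0006, 0.1289]
eef_rot: [0.515, -0.515, 0.484, -0.484]
force: [0.3, -0.1, 0.5]
opening: 0.599
```

```bash
python3 -c "
from h import *
delta([.562,-.0015,.0307],.06)
f=grab('wrist','w8')
a=cv2.imread('pics/w8.png');cv2.imwrite('pics/w8c.png',cv2.resize(a[90:310,150:390],(655,600),interpolation=cv2.INTER_CUBIC))"
```

```text
t 14.2 tcp [0.5612 0.0006 0.1289] yawz 0.0622 ytool [-0.0002  0.0005 -1.    ] F [ 0.2525 -0.0705  0.5226] op 0.599
turn first 0.0022  then shift [0.0022 0.0982 0.0007]
shift now (no turn) [0.0022 0.0982 0.0007]
```

View pics/w8c.png

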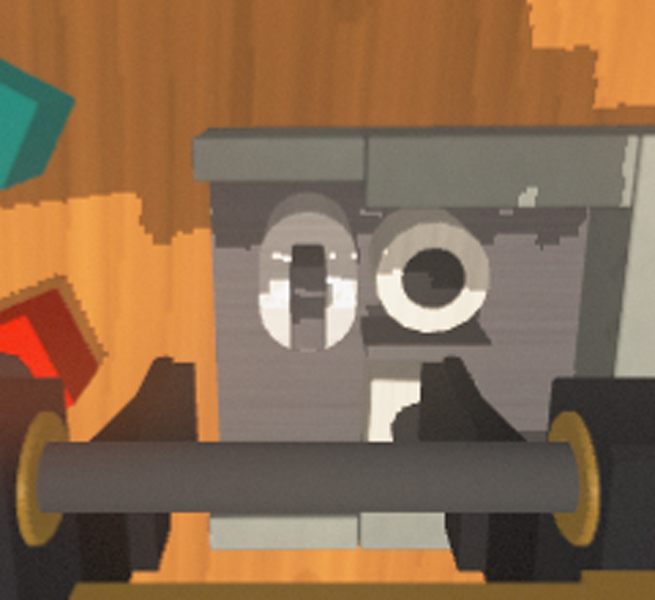

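The lug (centre about 308) is midway between the pads (195 and 421). Going down and gripping.

Call:
{"fn": "jog_arm", "kwargs": {
  "moves": [
    [[0.002, 0.02, 0.001, 0, 0.2], [0, 0.02, 0, 0, 0.2], [0, 0.02, 0, 0, 0.2], [0, 0.015, 0, 0, 0.2], [0, 0.01, 0, 0, 0.2], [0, 0.008, 0, 0, 0.2], [0, 0.005, 0, 0, 0.2], [0, 0, 0, 0, 0.2], [0, 0, 0, 0, 0.2]]
  ]
}}

```text
time: 15.15
tool_pos: [0.5631, -0.0031, 0.0315]
eef_rot: [0.515, -0.515, 0.485, -0.485]
force: [0.1, -0.3, 0.1]
opening: 0.597
```

Call:
{"fn": "jog_arm", "kwargs": {
  "moves": [
    [[0, 0, 0, 0, -0.3], [0, 0, 0, 0, -0.3], [0, 0, 0, 0, -0.5], [0, 0, 0, 0, -0.6], [0, 0, 0, 0, -0.7], [0, 0, 0, 0, -1], [0, 0, 0, 0, -1], [0, 0, 0, 0, -1], [0, 0, 0, 0, -1], [0, 0, 0, 0, -1]]
  ]
}}

```text
time: 16.15
tool_pos: [0.5625, -0.0032, 0.0309]
eef_rot: [-0.515, 0.515, -0.485, 0.485]
force: [-1.5, 0.1, -0.6]
opening: 0.137
```

```bash
python3 -c "
from h import *
delta([.562,-.0015,.0307],.06)"
```

```text
t 16.15 tcp [ 0.5625 -0.0032  0.0309] yawz 0.06 ytool [-0.0004 -0.     -1.    ] F [-1.4727  0.1059 -0.5576] op 0.137
turn first -0.0  then shift [-0.0017  0.0002 -0.0004]
shift now (no turn) [-0.0017  0.0002 -0.0004]
```

Call:
{"fn": "jog_arm", "kwargs": {
  "moves": [
    [[0, -0.004, 0, 0, -1], [0, -0.01, 0, 0, -1], [0, -0.015, 0, 0, -1], [0, -0.02, 0, 0, -1], [0, -0.02, 0, 0, -1], [0, -0.02, 0, 0, -1], [0, -0.011, 0, 0, -1], [0, 0, 0, 0, -1]]
  ]
}}

```text
time: 16.95
tool_pos: [0.5638, -0.003, 0.1332]
eef_rot: [0.515, -0.514, 0.484, -0.486]
force: [-0.6, -0.5, -5.8]
opening: 0.131
```

Call:
{"fn": "jog_arm", "kwargs": {
  "moves": [
    [[-0.015, 0, -0.006, 0, -1], [-0.03, 0, -0.014, 0, -1], [-0.03, 0, -0.015, 0, -1], [-0.03, 0, -0.016, 0, -1], [-0.03, 0, -0.016, 0, -1], [-0.03, 0, -0.016, 0, -1], [-0.03, 0, -0.016, 0, -1], [-0.025, 0, -0.014, 0, -1], [-0.016, 0, -0.009, 0, -1], [-0.01, 0, -0.005, 0, -1], [0, 0, 0, 0, -1], [0, 0, 0, 0, -1]]
  ]
}}

```text
time: 18.15
tool_pos: [0.4214, 0.234, 0.1306]
eef_rot: [-0.514, 0.515, -0.485, 0.485]
force: [0.3, -0.4, -5.6]
opening: 0.135
```

```bash
python3 -c "
from h import *
delta([.4206,.235,.030],.06)
f=grab('scene','s9');grab('wrist','w9')
a=np.hstack([cv2.imread('pics/w9.png'),cv2.imread('pics/s9.png')]);cv2.imwrite('pics/m9.png',cv2.resize(a,(800,300)))"
```

```text
t 18.15 tcp [0.4214 0.234  0.1306] yawz 0.0595 ytool [-0.0004 -0.0007 -1.    ] F [ 0.3128 -0.3977 -5.6201] op 0.135
turn first -0.0005  then shift [-0.0011  0.1006 -0.0007]
shift now (no turn) [-0.0011  0.1006 -0.0007]
```

View pics/m9.png

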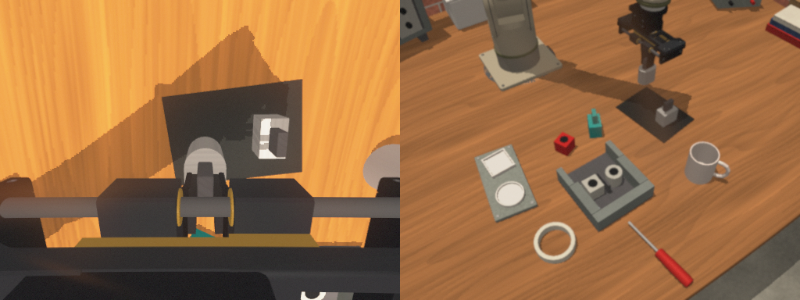

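Call:
{"fn": "jog_arm", "kwargs": {
  "moves": [
    [[-0.001, 0.02, 0, 0, -1], [0, 0.02, 0, 0, -1], [0, 0.02, 0, 0, -1], [0, 0.015, 0, 0, -1], [0, 0.01, 0, 0, -1], [0, 0.007, 0, 0, -1], [0, 0.004, 0, 0, -1], [0, 0.003, 0, 0, -1], [0, 0.001, 0, 0, -1], [0, 0, 0, 0, -1], [0, 0, 0, 0, -1]]
  ]
}}

```text
time: 19.35
tool_pos: [0.4213, 0.2359, 0.0314]
eef_rot: [0.515, -0.515, 0.485, -0.485]
force: [-0.0, 0.3, -6.2]
opening: 0.134
```

Call:
{"fn": "jog_arm", "kwargs": {
  "moves": [
    [[0, 0.001, 0, 0, -1], [0, 0.001, 0, 0, -1], [0, 0, 0, 0, -1]]
  ]
}}

```text
time: 19.65
tool_pos: [0.4215, 0.2359, 0.0299]
eef_rot: [0.515, -0.515, 0.484, -0.485]
force: [-4.0, -2.1, 5.2]
opening: 0.137
```

Call:
{"fn": "jog_arm", "kwargs": {
  "moves": [
    [[0, -0.0005, 0, 0, -0.5], [0, 0, 0, 0, -0.2], [0, 0, 0, 0, 0], [0, 0, 0, 0, 0], [0, -0.01, 0, 0, 0], [0, -0.02, 0, 0, 0], [0, -0.03, 0, 0, 0], [0, -0.03, 0, 0, 0.4], [0, -0.01, 0, 0, 0.8], [0, 0, 0, 0, 0.8]]
  ]
}}

```text
time: 20.65
tool_pos: [0.422, 0.2362, 0.1311]
eef_rot: [0.516, -0.514, 0.484, -0.486]
force: [-0.2, 0.4, -0.8]
opening: 0.693
```

```bash
python3 -c "
from h import *
delta([.6095,.0015,.13],.06)
f=grab('scene','s10');grab('wrist','w10')
a=np.hstack([cv2.imread('pics/w10.png'),cv2.imread('pics/s10.png')]);cv2.imwrite('pics/m10.png',cv2.resize(a,(800,300)))"
```

```text
t 20.65 tcp [0.422  0.2362 0.1311] yawz 0.0597 ytool [ 0.0031  0.0005 -1.    ] F [-0.2121  0.3574 -0.7688] op 0.693
turn first -0.0003  then shift [0.2455 0.0016 0.173 ]
shift now (no turn) [0.2455 0.0016 0.1731]
```

View pics/m10.png

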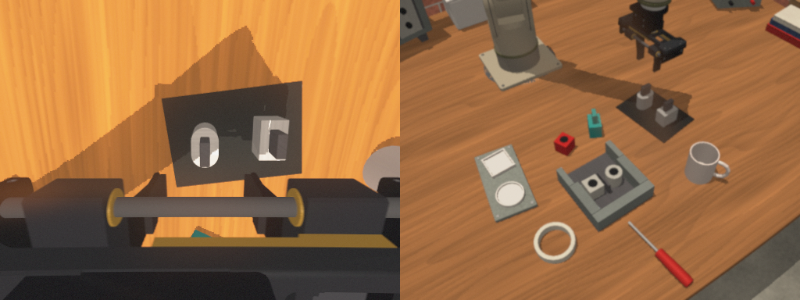

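Both blocks stand on the mat. The round source is next.

Call:
{"fn": "jog_arm", "kwargs": {
  "moves": [
    [[0.02, 0, 0.014, 0, 0.8], [0.03, 0, 0.021, 0, 0.8], [0.03, 0, 0.021, 0, 0.8], [0.03, 0, 0.021, 0, 0.8], [0.03, 0, 0.021, 0, 0.8], [0.03, 0, 0.021, 0, 0.8], [0.03, 0, 0.021, 0, 0.8], [0.025, 0, 0.018, 0, 0.8], [0.015, 0, 0.011, 0, 0.8], [0.005, 0, 0.004, 0, 0.8], [0, 0, 0, 0, 0.8], [0, 0, 0, 0, 0.8]]
  ]
}}

```text
time: 21.95
tool_pos: [0.6076, 0.0032, 0.129]
eef_rot: [-0.515, 0.515, -0.485, 0.484]
force: [-0.9, 0.2, 0.3]
opening: 0.897
```

```bash
python3 -c "
from h import *
delta([.6095,.0015,-.013],.06)
f=grab('wrist','w11')
a=cv2.imread('pics/w11.png');cv2.imwrite('pics/w11c.png',cv2.resize(a[90:310,130:390],(709,600),interpolation=cv2.INTER_CUBIC))"
```

```text
t 21.95 tcp [0.6076 0.0032 0.129 ] yawz 0.0617 ytool [-0.0011  0.0006 -1.    ] F [-0.8759  0.1695  0.2846] op 0.897
turn first 0.0017  then shift [0.0019 0.142  0.0019]
shift now (no turn) [0.0019 0.142  0.0019]
```

View pics/w11c.png

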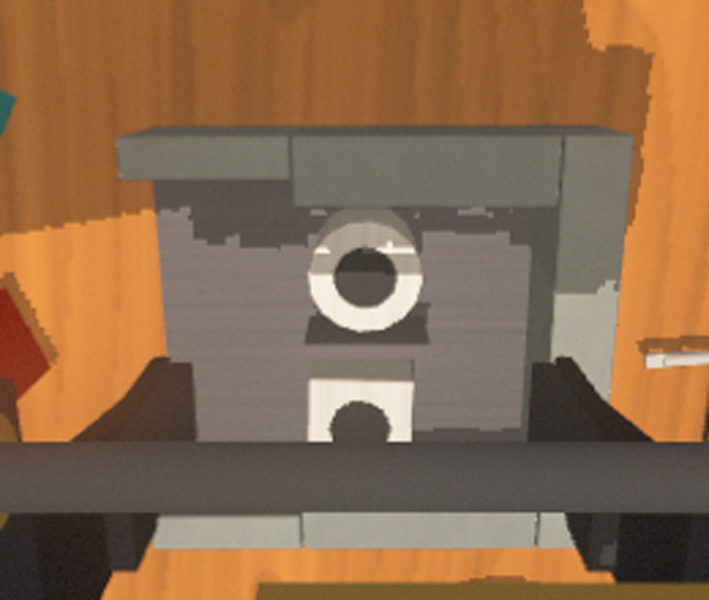

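Call:
{"fn": "jog_arm", "kwargs": {
  "moves": [
    [[0, 0.025, 0.001, 0, 0.6], [0, 0.025, 0, 0, 0.6], [0, 0.025, 0, 0, 0.6], [0, 0.02, 0, 0, 0.6], [0, 0.015, 0, 0, 0.6], [0, 0.01, 0, 0, 0.6], [0, 0.006, 0, 0, 0.6], [0, 0, 0, 0, 0.6], [0, 0, 0, 0, 0.6]]
  ]
}}

```text
time: 22.9
tool_pos: [0.6099, 0.0018, 0.0043]
eef_rot: [0.515, -0.515, 0.484, -0.485]
force: [-0.5, -0.9, 0.0]
opening: 0.8
```

```bash
python3 -c "
from h import *
delta([.6095,.0015,-.013],.06)
f=grab('wrist','w12')
a=cv2.imread('pics/w12.png');cv2.imwrite('pics/w12c.png',cv2.resize(a[90:310,130:390],(709,600),interpolation=cv2.INTER_CUBIC))"
```

```text
t 22.9 tcp [0.6099 0.0018 0.0043] yawz 0.0601 ytool [ 0.001 -0.    -1.   ] F [-0.4775 -0.8843  0.0147] op 0.8
turn first 0.0001  then shift [ 0.0003  0.0173 -0.0005]
shift now (no turn) [ 0.0003  0.0173 -0.0005]
```

View pics/w12c.png

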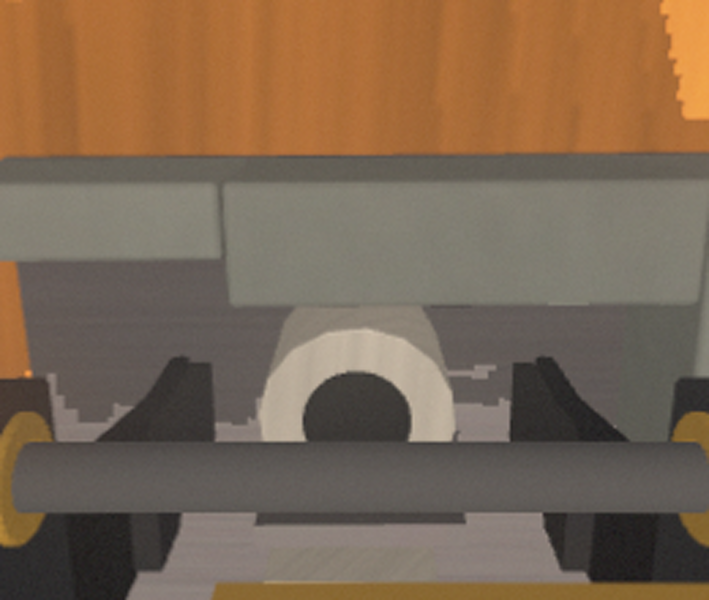

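Call:
{"fn": "jog_arm", "kwargs": {
  "moves": [
    [[0, 0.006, -0.001, 0, 0.6], [0, 0.005, 0, 0, 0.6], [0, 0.003, 0, 0, 0.6], [0, 0.003, 0, 0, 0.6], [0, 0, 0, 0, 0.4], [0, 0, 0, 0, 0.3]]
  ],
  "force": 25
}}

```text
time: 23.55
tool_pos: [0.6085, 0.0017, -0.0135]
eef_rot: [0.515, -0.515, 0.485, -0.485]
force: [-0.3, 0.2, -0.8]
opening: 0.699
```

Call:
{"fn": "jog_arm", "kwargs": {
  "moves": [
    [[0, 0, 0, 0, 0.15], [0, 0, 0, 0, 0.1], [0, 0, 0, 0, 0.0], [0, 0, 0, 0, -0.1], [0, 0, 0, 0, -0.3], [0, 0, 0, 0, -0.5], [0, 0, 0, 0, -0.5], [0, 0, 0, 0, -0.5]]
  ]
}}

```text
time: 24.35
tool_pos: [0.6086, 0.0016, -0.0134]
eef_rot: [0.515, -0.515, 0.485, -0.485]
force: [-0.1, 0.1, 0.6]
opening: 0.502
```

```bash
python3 -c "
from h import *
delta([.6095,.0015,-.013],.06)
grab('scene','s13')
a=cv2.imread('pics/s13.png');cv2.imwrite('pics/s13c.png',cv2.resize(a[150:290,180:340],(685,600),interpolation=cv2.INTER_CUBIC))"
```

```text
t 24.35 tcp [ 0.6086  0.0016 -0.0134] yawz 0.06 ytool [ 0.0003 -0.0001 -1.    ] F [-0.1426  0.1281  0.6053] op 0.502
turn first -0.0  then shift [ 0.0001 -0.0004  0.0009]
shift now (no turn) [ 0.0001 -0.0004  0.0009]
```

View pics/s13c.png

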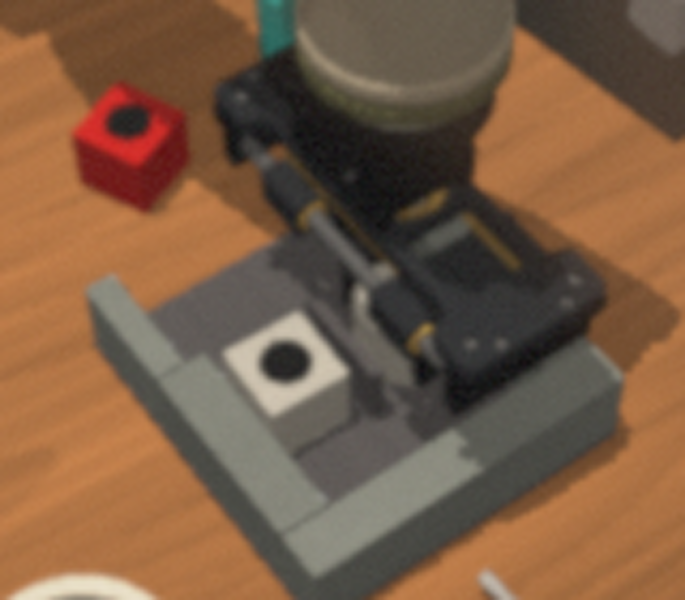

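Call:
{"fn": "jog_arm", "kwargs": {
  "moves": [
    [[0, -0.004, 0, 0, -0.5], [0, -0.01, 0, 0, -0.5], [0, -0.02, 0, 0, -0.5], [0, -0.02, 0, 0, -0.5], [0, -0.02, 0, 0, -0.5], [0, -0.02, 0, 0, -0.5], [0, -0.006, 0, 0, -0.5], [0, 0, 0, 0, -0.5]]
  ]
}}

```text
time: 25.2
tool_pos: [0.609, 0.0016, 0.0876]
eef_rot: [0.515, -0.514, 0.484, -0.485]
force: [0.5, -0.4, -2.3]
opening: 0.5
```

Call:
{"fn": "jog_arm", "kwargs": {
  "moves": [
    [[0.015, 0, -0.007, 0, -0.5], [0.03, 0, -0.014, 0, -0.5], [0.03, 0, -0.014, 0, -0.5], [0.03, 0, -0.014, 0, -0.5], [0.03, 0, -0.014, 0, -0.5], [0.03, 0, -0.014, 0, -0.5], [0.03, 0, -0.014, 0, -0.5], [0.025, 0, -0.011, 0, -0.5], [0.015, 0, -0.007, 0, -0.5], [0.006, 0, -0.003, 0, -0.5], [0, 0, 0, 0, -0.5], [0, 0, 0, 0, -0.5]]
  ]
}}

```text
time: 26.4
tool_pos: [0.5112, -0.2446, 0.0862]
eef_rot: [0.515, -0.515, 0.485, -0.484]
force: [0.6, 0.3, -1.2]
opening: 0.495
```

```bash
python3 -c "
from h import *
delta([.511,-.246,-.001],.08)
f=grab('wrist','w14');grab('scene','s14')
a=np.hstack([cv2.imread('pics/w14.png'),cv2.imread('pics/s14.png')]);cv2.imwrite('pics/m14.png',cv2.resize(a,(800,300)))"
```

```text
t 26.4 tcp [ 0.5112 -0.2446  0.0862] yawz 0.0609 ytool [-0.0003  0.0007 -1.    ] F [ 0.6389  0.3252 -1.1891] op 0.495
turn first -0.0191  then shift [ 0.0014  0.0872 -0.0002]
shift now (no turn) [ 0.0014  0.0872 -0.0002]
```

View pics/m14.png

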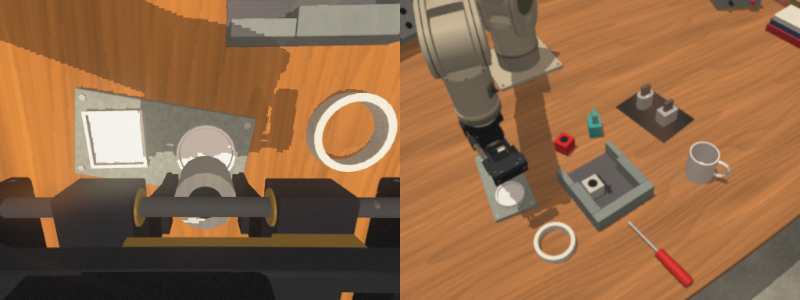

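```bash
python3 -c "
from h import *
f=bot.grab_frame('wrist')
im=f['img']
c=im[140:235,210:320]; cv2.imwrite('pics/w15c.png',cv2.resize(cv2.cvtColor(c,cv2.COLOR_RGB2BGR),(660,570),interpolation=cv2.INTER_CUBIC))
sq=[(85,110),(143,106),(147,164),(92,168)]
P=[onz(f,u/.78125,v/.78125,.022) for u,v in sq]; print(P,sum(P)/4)
"
```

```text
[array([ 0.3716, -0.2014,  0.022 ]), array([ 0.4381, -0.1926,  0.022 ]), array([ 0.4419, -0.2631,  0.022 ]), array([ 0.3738, -0.2725,  0.022 ])] [ 0.4063 -0.2324  0.022 ]
```

View pics/w15c.png

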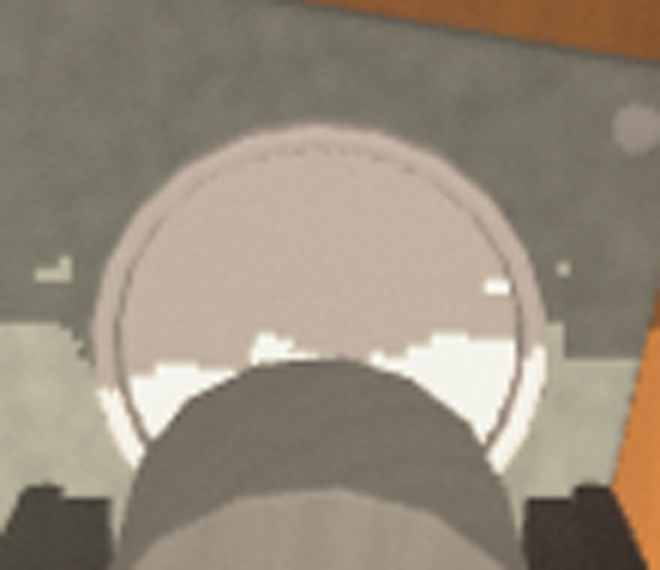

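```bash
python3 -c "
from h import *
from scipy.optimize import least_squares
f=bot.grab_frame('wrist')
px=[(95,330),(105,400),(133,235),(190,170),(250,135),(325,125),(400,140),(470,185),(520,245),(545,320),(538,390),(510,450)]
P=np.array([onz(f,210+u/6-.4,140+v/6-.4,.022)[:2] for u,v in px])
r=least_squares(lambda c:np.hypot(*(P-c[:2]).T)-c[2],[.51,-.245,.037]);print(r.x)
"
```

```text
[ 0.5136 -0.2464  0.0356]
```

Call:
{"fn": "jog_arm", "kwargs": {
  "moves": [
    [[0.001, 0.02, 0, 0, -0.5], [0, 0.02, 0, 0, -0.5], [0, 0.015, 0, 0, -0.5], [0, 0.01, 0, 0, -0.5], [0, 0.008, 0, 0, -0.5], [0, 0.006, 0, 0, -0.5], [0, 0.003, 0, 0, -0.5], [0, 0.002, 0, 0, -0.5], [0, 0, 0, 0, -0.5], [0, 0, 0, 0, -0.5]]
  ]
}}

```text
time: 27.6
tool_pos: [0.5115, -0.2468, 0.0029]
eef_rot: [0.515, -0.515, 0.485, -0.485]
force: [0.5, -1.3, -2.0]
opening: 0.499
```

Call:
{"fn": "jog_arm", "kwargs": {
  "moves": [
    [[0, 0.002, 0, 0, -0.5], [0, 0.001, 0, 0, -0.5], [0, 0.001, 0, 0, -0.5], [0, 0, 0, 0, -0.5]]
  ]
}}

```text
time: 28.0
tool_pos: [0.5112, -0.2467, -0.0014]
eef_rot: [-0.515, 0.515, -0.485, 0.485]
force: [-1.0, 0.2, 0.5]
opening: 0.495
```

Call:
{"fn": "jog_arm", "kwargs": {
  "moves": [
    [[0, 0, 0, 0, 0.1], [0, 0, 0, 0, 0.4], [0, 0, 0, 0, 0.5], [0, 0, 0, 0, 0.6], [0, -0.005, 0, 0, 0.6], [0, -0.015, 0, 0, 0.6], [0, -0.03, 0, 0, 0.6], [0, -0.03, 0, 0, 0.6], [0, -0.02, 0, 0, 0.6], [0, 0, 0, 0, 0.6], [0, 0, 0, 0, 0.6]]
  ]
}}

```text
time: 29.1
tool_pos: [0.5114, -0.2469, 0.0994]
eef_rot: [0.515, -0.515, 0.484, -0.485]
force: [0.4, 1.1, -0.8]
opening: 0.8
```

```bash
python3 -c "
from h import *
delta([.6105,-.062,.10],.06)
f=grab('wrist','w16');grab('scene','s16')
a=np.hstack([cv2.imread('pics/w16.png'),cv2.imread('pics/s16.png')]);cv2.imwrite('pics/m16.png',cv2.resize(a,(800,300)))"
```

```text
t 29.1 tcp [ 0.5114 -0.2469  0.0994] yawz 0.06 ytool [ 0.0011 -0.001  -1.    ] F [ 0.437   1.1255 -0.8375] op 0.8
turn first 0.0  then shift [-0.1786 -0.0006  0.11  ]
shift now (no turn) [-0.1786 -0.0006  0.11  ]
```

View pics/m16.png

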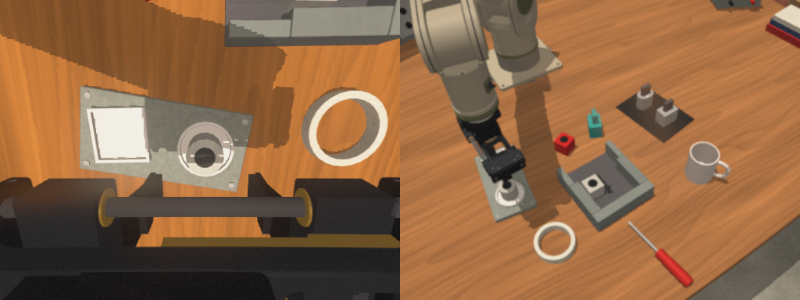

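The round source sits in its dish, composite pixel (205,150). Next, the square source.

Call:
{"fn": "jog_arm", "kwargs": {
  "moves": [
    [[-0.015, 0, 0.009, 0, 0.6], [-0.025, 0, 0.016, 0, 0.6], [-0.03, 0, 0.018, 0, 0.6], [-0.03, 0, 0.018, 0, 0.6], [-0.03, 0, 0.018, 0, 0.6], [-0.025, 0, 0.016, 0, 0.6], [-0.015, 0, 0.01, 0, 0.6], [-0.009, 0, 0.005, 0, 0.6], [0, 0, 0, 0, 0.6], [0, 0, 0, 0, 0.6], [0, 0, 0, 0, 0.6]]
  ]
}}

```text
time: 30.3
tool_pos: [0.6098, -0.0631, 0.0983]
eef_rot: [-0.514, 0.515, -0.485, 0.485]
force: [-0.1, -0.1, 0.6]
opening: 0.797
```

Call:
{"fn": "jog_arm", "kwargs": {
  "moves": [
    [[0, 0.02, 0, 0, 0.6], [0, 0.02, 0, 0, 0.6], [0, 0.02, 0, 0, 0.6], [0, 0.015, 0, 0, 0.6], [0, 0.012, 0, 0, 0.6], [0, 0.008, 0, 0, 0.6], [0, 0, 0, 0, 0.6], [0, 0, 0, 0, 0.6]]
  ]
}}

```text
time: 31.1
tool_pos: [0.6107, -0.0614, 0.0041]
eef_rot: [0.515, -0.515, 0.485, -0.485]
force: [0.3, -1.1, 0.9]
opening: 0.797
```

```bash
python3 -c "
from h import *
delta([.6105,-.062,-.013],.06)
f=grab('wrist','w17')
a=cv2.imread('pics/w17.png');cv2.imwrite('pics/w17c.png',cv2.resize(a[90:310,130:390],(709,600),interpolation=cv2.INTER_CUBIC))"
```

```text
t 31.1 tcp [ 0.6107 -0.0614  0.0041] yawz 0.0599 ytool [ 0.0007 -0.     -1.    ] F [ 0.3132 -1.0856  0.8675] op 0.797
turn first -0.0001  then shift [ 0.0006  0.0171 -0.0002]
shift now (no turn) [ 0.0006  0.0171 -0.0002]
```

View pics/w17c.png

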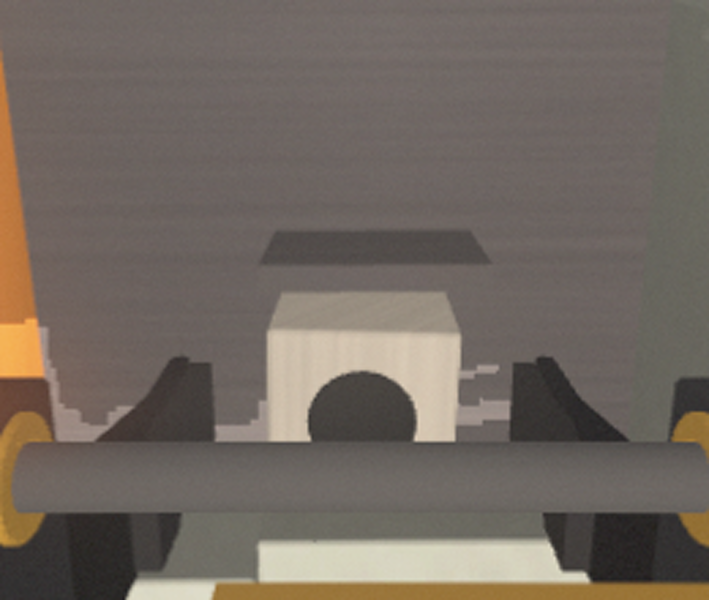

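The source is centred between the fingers. Going down and gripping.

Call:
{"fn": "jog_arm", "kwargs": {
  "moves": [
    [[0, 0.006, 0, 0, 0.6], [0, 0.005, 0, 0, 0.6], [0, 0.003, 0, 0, 0.6], [0, 0.003, 0, 0, 0.6], [0, 0, 0, 0, 0.4], [0, 0, 0, 0, 0.3]]
  ],
  "force": 25
}}

```text
time: 31.75
tool_pos: [0.6103, -0.0614, -0.0134]
eef_rot: [0.515, -0.515, 0.485, -0.485]
force: [0.7, 0.8, 0.4]
opening: 0.703
```

Call:
{"fn": "jog_arm", "kwargs": {
  "moves": [
    [[0, 0, 0, 0, 0.15], [0, 0, 0, 0, 0.1], [0, 0, 0, 0, 0.0], [0, 0, 0, 0, -0.1], [0, 0, 0, 0, -0.3], [0, 0, 0, 0, -0.5], [0, 0, 0, 0, -0.5], [0, 0, 0, 0, -0.5]]
  ]
}}

```text
time: 32.55
tool_pos: [0.6104, -0.0614, -0.0134]
eef_rot: [0.515, -0.515, 0.485, -0.485]
force: [0.3, -0.0, 0.6]
opening: 0.479
```

Call:
{"fn": "jog_arm", "kwargs": {
  "moves": [
    [[0, -0.004, 0, 0, -0.5], [0, -0.01, 0, 0, -0.5], [0, -0.02, 0, 0, -0.5], [0, -0.02, 0, 0, -0.5], [0, -0.02, 0, 0, -0.5], [0, -0.02, 0, 0, -0.5], [0, -0.016, 0, 0, -0.5], [0, 0, 0, 0, -0.5]]
  ]
}}

```text
time: 33.35
tool_pos: [0.6117, -0.0613, 0.0993]
eef_rot: [0.516, -0.514, 0.484, -0.486]
force: [0.3, 0.3, -1.9]
opening: 0.483
```

```bash
python3 -c "
from h import *
delta([.4022,-.2355,.1],.08)"
```

```text
t 33.35 tcp [ 0.6117 -0.0613  0.0993] yawz 0.06 ytool [ 0.0039 -0.0007 -1.    ] F [ 0.2532  0.3315 -1.931 ] op 0.483
turn first -0.02  then shift [ 0.1569 -0.0014 -0.2227]
shift now (no turn) [ 0.1613 -0.0014 -0.2195]
```

Call:
{"fn": "jog_arm", "kwargs": {
  "moves": [
    [[0, 0, 0, -0.02, -0.5], [0.012, 0, -0.017, 0, -0.5], [0.02, 0, -0.028, 0, -0.5], [0.022, 0, -0.031, 0, -0.5], [0.022, 0, -0.031, 0, -0.5], [0.022, 0, -0.031, 0, -0.5], [0.022, 0, -0.031, 0, -0.5], [0.02, 0, -0.028, 0, -0.5], [0.011, 0, -0.017, 0, -0.5], [0.006, 0, -0.007, 0, -0.5], [0, 0, 0, 0, -0.5], [0, 0, 0, 0, -0.5]]
  ]
}}

```text
time: 34.55
tool_pos: [0.4033, -0.2346, 0.0963]
eef_rot: [0.52, -0.52, 0.479, -0.479]
force: [-0.1, -0.6, -2.0]
opening: 0.48
```

```bash
python3 -c "
from h import *
delta([.4022,-.2355,-.001],.08)
f=grab('wrist','w18')
a=cv2.imread('pics/w18.png');cv2.imwrite('pics/w18c.png',cv2.resize(a[120:250,190:340],(692,600),interpolation=cv2.INTER_CUBIC))"
```

```text
t 34.55 tcp [ 0.4033 -0.2346  0.0963] yawz 0.0813 ytool [ 0.0002  0.0006 -1.    ] F [-0.1425 -0.5978 -1.9682] op 0.48
turn first 0.0013  then shift [ 0.0008  0.0973 -0.0012]
shift now (no turn) [ 0.0008  0.0973 -0.0012]
```

View pics/w18c.png

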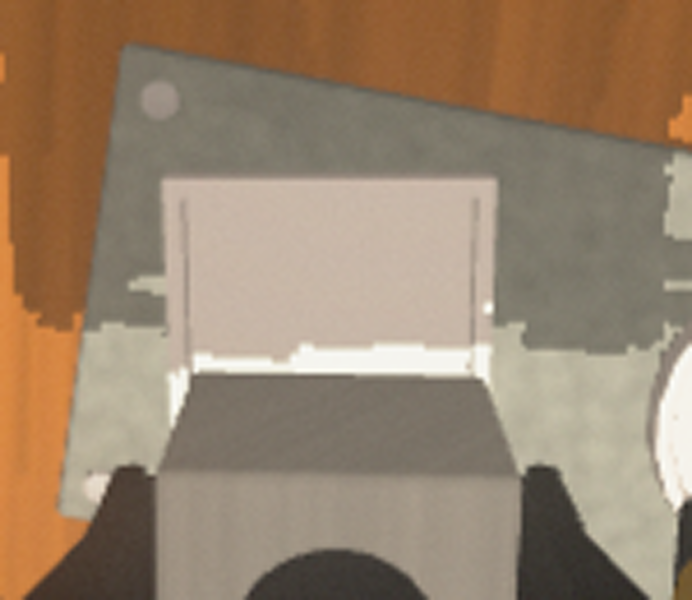

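```bash
python3 -c "
from h import *
f=bot.grab_frame('wrist')
c=lambda u,v,z:onz(f,190+u/4.613-.4,120+v/4.613-.4,z)
A=c(162,178,.022);B=c(497,178,.022);print(A,B,(A+B)/2, (A+B)/2+np.array([.08,-1,0])*.035)
"
```

```text
[ 0.366 -0.203  0.022] [ 0.4353 -0.1973  0.022 ] [ 0.4007 -0.2001  0.022 ] [ 0.4035 -0.2351  0.022 ]
```

Wrist estimate for the dish centre: (0.4035, -0.2351), against my target of (0.4022, -0.2355). They agree, so I'll lower.

Call:
{"fn": "jog_arm", "kwargs": {
  "moves": [
    [[0, 0.02, 0, 0, -0.5], [0, 0.02, 0, 0, -0.5], [0, 0.02, 0, 0, -0.5], [0, 0.014, 0, 0, -0.5], [0, 0.01, 0, 0, -0.5], [0, 0.006, 0, 0, -0.5], [0, 0.003, 0, 0, -0.5], [0, 0.001, 0, 0, -0.5], [0, 0, 0, 0, -0.5], [0, 0, 0, 0, -0.5]]
  ]
}}

```text
time: 35.65
tool_pos: [0.4028, -0.2358, 0.003]
eef_rot: [-0.52, 0.52, -0.479, 0.48]
force: [1.4, -0.2, -2.2]
opening: 0.481
```

Call:
{"fn": "jog_arm", "kwargs": {
  "moves": [
    [[0, 0.002, 0, 0, -0.5], [0, 0.001, 0, 0, -0.5], [0, 0.001, 0, 0, -0.5], [0, 0, 0, 0, -0.5]]
  ]
}}

```text
time: 36.05
tool_pos: [0.4025, -0.2355, -0.0014]
eef_rot: [-0.52, 0.52, -0.48, 0.48]
force: [0.0, -0.2, -0.3]
opening: 0.482
```

Call:
{"fn": "jog_arm", "kwargs": {
  "moves": [
    [[0, 0.0003, 0, 0, -0.5], [0, 0, 0, 0, 0.1], [0, 0, 0, 0, 0.4], [0, 0, 0, 0, 0.5], [0, 0, 0, 0, 0.5], [0, -0.005, 0, 0, 0.5], [0, -0.015, 0, 0, 0.5], [0, -0.03, 0, 0, 0.5], [0, -0.03, 0, 0, 0.5], [0, -0.03, 0, 0, 0.5], [0, 0, 0, 0, 0.5], [0, 0, 0, 0, 0.5]]
  ]
}}

```text
time: 37.25
tool_pos: [0.4028, -0.2358, 0.1088]
eef_rot: [-0.519, 0.52, -0.479, 0.48]
force: [-0.8, 0.2, -0.2]
opening: 0.747
```

```bash
python3 -c "
from h import *
delta([.4215,.2359,.13],.06)
f=grab('wrist','w19');g=grab('scene','s19')
a=np.hstack([cv2.imread('pics/w19.png'),cv2.imread('pics/s19.png')]);cv2.imwrite('pics/m19.png',cv2.resize(a,(800,300)))"
```

```text
t 37.25 tcp [ 0.4028 -0.2358  0.1088] yawz 0.0798 ytool [ 0.0011 -0.0012 -1.    ] F [-0.8321  0.2394 -0.2119] op 0.747
turn first 0.0198  then shift [-0.4697 -0.0217  0.047 ]
shift now (no turn) [-0.4687 -0.0217  0.0563]
```

View pics/m19.png

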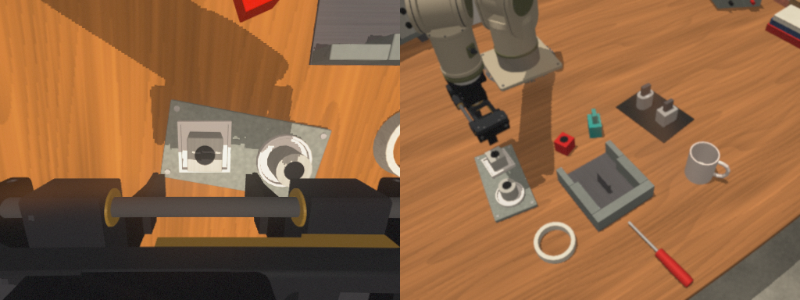

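```bash
python3 -c "
from h import *
g=bot.grab_frame('scene');t=bot.grab_frame('top')
cv2.imwrite('pics/t20.png',cv2.resize(cv2.cvtColor(t['img'],cv2.COLOR_RGB2BGR)[190:310,310:400],(450,600),interpolation=cv2.INTER_CUBIC))
ys,xs=np.mgrid[:384,:512]
for n,P in(('r',[.511,-.246,.056]),('s',[.4025,-.2355,.056])):
  p=proj(g,P); m=np.hypot(xs-p[0],ys-p[1])<8; w=np.clip(90-g['img'].max(2).astype(float),0,None)*m
  q=((w*xs).sum()/w.sum(),(w*ys).sum()/w.sum()); print(n,p,q,onz(g,*q,.056))
"
```

```text
r [136.404  236.3021] (np.float64(136.35795259361043), np.float64(236.55479216764)) [ 0.5115 -0.2463  0.056 ]
s [120.8743 196.5971] (np.float64(121.22115384615384), np.float64(196.7324270557029)) [ 0.4032 -0.235   0.056 ]
```

View pics/t20.png

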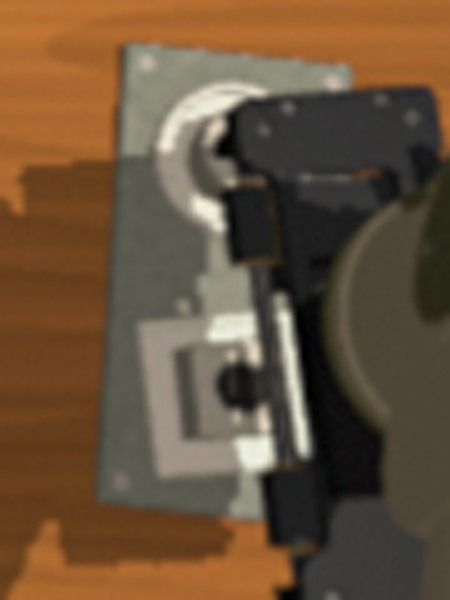

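Call:
{"fn": "jog_arm", "kwargs": {
  "moves": [
    [[0, -0.022, 0, 0.02, 0.2], [-0.025, 0, 0.002, 0, 0.2], [-0.045, 0, 0.004, 0, 0.2], [-0.05, 0, 0.005, 0, 0.2], [-0.05, 0, 0.005, 0, 0.2], [-0.05, 0, 0.005, 0, 0.2], [-0.05, 0, 0.005, 0, 0.2], [-0.05, 0, 0.005, 0, 0.2], [-0.05, 0, 0.005, 0, 0.2], [-0.045, 0, 0.005, 0, 0.2], [-0.035, 0, 0.004, 0, 0.2], [-0.02, 0, 0.002, 0, 0.2]]
  ],
  "force": 40
}}

```text
time: 38.65
tool_pos: [0.4203, 0.238, 0.1298]
eef_rot: [0.516, -0.515, 0.485, -0.483]
force: [0.3, -0.4, -0.4]
opening: 0.599
```

Call:
{"fn": "jog_arm", "kwargs": {
  "moves": [
    [[0, 0, 0, 0, 0.2], [0, 0, 0, 0, 0.2], [0, 0, 0, 0, 0.2]]
  ]
}}

```text
time: 38.95
tool_pos: [0.4212, 0.2337, 0.1298]
eef_rot: [-0.514, 0.515, -0.485, 0.485]
force: [0.4, 0.0, 0.4]
opening: 0.6
```

```bash
python3 -c "
from h import *
delta([.4215,.2359,.03],.06)
f=grab('wrist','w21')
cv2.imwrite('pics/w21c.png',cv2.resize(cv2.imread('pics/w21.png')[90:310,130:390],(709,600),interpolation=cv2.INTER_CUBIC))"
```

```text
t 38.95 tcp [0.4212 0.2337 0.1298] yawz 0.0588 ytool [-0.0006 -0.0009 -1.    ] F [0.3559 0.0248 0.4246] op 0.6
turn first -0.0012  then shift [-0.0023  0.0998  0.0005]
shift now (no turn) [-0.0023  0.0998  0.0005]
```

View pics/w21c.png

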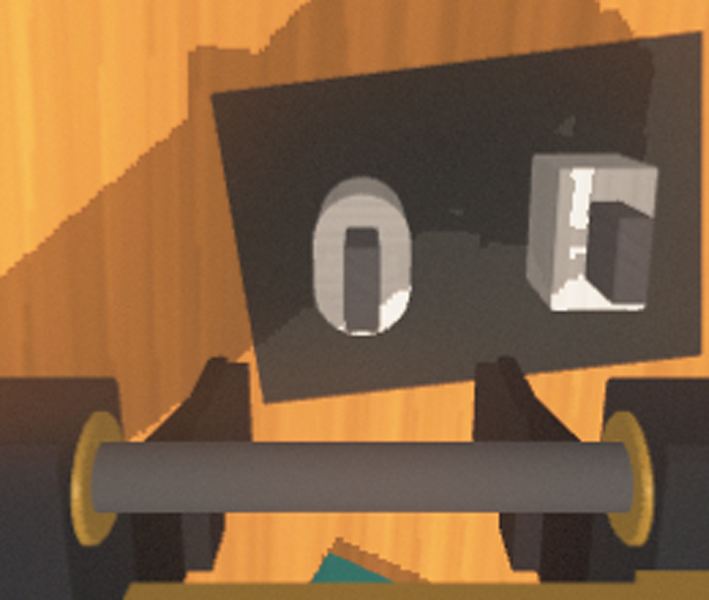

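Call:
{"fn": "jog_arm", "kwargs": {
  "moves": [
    [[-0.001, 0.02, 0, 0, 0.2], [0, 0.02, 0, 0, 0.2], [0, 0.02, 0, 0, 0.2], [0, 0.015, 0, 0, 0.2], [0, 0.012, 0, 0, 0.2], [0, 0.008, 0, 0, 0.2], [0, 0.004, 0, 0, 0.2], [0, 0, 0, 0, 0.2], [0, 0, 0, 0, 0.2]]
  ]
}}

```text
time: 39.9
tool_pos: [0.4215, 0.2362, 0.0317]
eef_rot: [0.515, -0.515, 0.485, -0.485]
force: [0.1, 0.5, 0.2]
opening: 0.599
```

```bash
python3 -c "
from h import *
delta([.4215,.2359,.03],.06)"
```

```text
t 39.9 tcp [0.4215 0.2362 0.0317] yawz 0.06 ytool [ 0.0007  0.0002 -1.    ] F [0.088  0.4619 0.2159] op 0.599
turn first 0.0  then shift [0.0003 0.0017 0.    ]
shift now (no turn) [0.0003 0.0017 0.    ]
```

Now grip, lift and carry it back to home TCP (.5625, -.0032, .0309).

Call:
{"fn": "jog_arm", "kwargs": {
  "moves": [
    [[0, 0.0015, 0, 0, -0.1], [0, 0, 0, 0, -0.3], [0, 0, 0, 0, -0.5], [0, 0, 0, 0, -0.6], [0, 0, 0, 0, -0.7], [0, 0, 0, 0, -1], [0, 0, 0, 0, -1], [0, 0, 0, 0, -1], [0, 0, 0, 0, -1], [0, 0, 0, 0, -1]]
  ]
}}

```text
time: 40.9
tool_pos: [0.4211, 0.2359, 0.0297]
eef_rot: [-0.515, 0.515, -0.485, 0.485]
force: [-1.5, 0.3, 1.3]
opening: 0.136
```

Call:
{"fn": "jog_arm", "kwargs": {
  "moves": [
    [[0, -0.004, 0, 0, -1], [0, -0.01, 0, 0, -1], [0, -0.015, 0, 0, -1], [0, -0.02, 0, 0, -1], [0, -0.02, 0, 0, -1], [0, -0.02, 0, 0, -1], [0, -0.011, 0, 0, -1], [0, 0, 0, 0, -1]]
  ]
}}

```text
time: 41.7
tool_pos: [0.422, 0.2363, 0.1314]
eef_rot: [0.515, -0.514, 0.484, -0.486]
force: [0.4, 1.1, -6.7]
opening: 0.136
```

```bash
python3 -c "
from h import *
delta([.5625,-.0032,.13],.06)"
```

```text
t 41.7 tcp [0.422  0.2363 0.1314] yawz 0.0598 ytool [ 0.003   0.0003 -1.    ] F [ 0.4245  1.1353 -6.7161] op 0.136
turn first -0.0002  then shift [0.2475 0.0018 0.1259]
shift now (no turn) [0.2475 0.0018 0.1259]
```

Call:
{"fn": "jog_arm", "kwargs": {
  "moves": [
    [[0.015, 0, 0.006, 0, -1], [0.03, 0, 0.014, 0, -1], [0.03, 0, 0.015, 0, -1], [0.03, 0, 0.016, 0, -1], [0.03, 0, 0.016, 0, -1], [0.03, 0, 0.016, 0, -1], [0.03, 0, 0.016, 0, -1], [0.026, 0, 0.014, 0, -1], [0.016, 0, 0.009, 0, -1], [0.01, 0, 0.005, 0, -1], [0, 0, 0, 0, -1], [0, 0, 0, 0, -1]]
  ]
}}

```text
time: 42.9
tool_pos: [0.5621, -0.0013, 0.1296]
eef_rot: [0.515, -0.515, 0.485, -0.484]
force: [-0.0, 0.6, -7.2]
opening: 0.136
```

Call:
{"fn": "jog_arm", "kwargs": {
  "moves": [
    [[0, 0.01, 0, 0, -1], [0, 0.01, 0, 0, -1], [0, 0, 0, 0, -1], [0, 0, 0, 0, -1]]
  ]
}}

```text
time: 43.3
tool_pos: [0.5623, -0.0027, 0.1093]
eef_rot: [-0.515, 0.515, -0.485, 0.484]
force: [-0.3, -0.5, -6.3]
opening: 0.138
```

```bash
python3 -c "
from h import *
delta([.5625,-.0032,.0309],.06)
f=grab('scene','s22')
cv2.imwrite('pics/s22c.png',cv2.resize(cv2.imread('pics/s22.png')[130:290,180:340],(600,600),interpolation=cv2.INTER_CUBIC))"
```

```text
t 43.3 tcp [ 0.5623 -0.0027  0.1093] yawz 0.0606 ytool [-0.0009  0.     -1.    ] F [-0.3212 -0.5086 -6.3107] op 0.138
turn first 0.0006  then shift [0.0005 0.0784 0.0003]
shift now (no turn) [0.0005 0.0784 0.0003]
```

View pics/s22c.png

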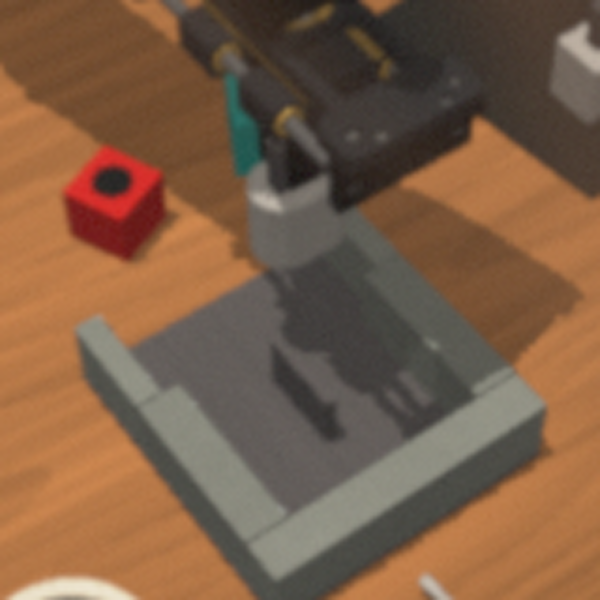

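Call:
{"fn": "jog_arm", "kwargs": {
  "moves": [
    [[0, 0.015, 0, 0, -1], [0, 0.015, 0, 0, -1], [0, 0.014, 0, 0, -1], [0, 0.012, 0, 0, -1], [0, 0.008, 0, 0, -1], [0, 0.005, 0, 0, -1], [0, 0.004, 0, 0, -1], [0, 0.002, 0, 0, -1], [0, 0.001, 0, 0, -1], [0, 0, 0, 0, -1], [0, 0, 0, 0, -1]]
  ]
}}

```text
time: 44.45
tool_pos: [0.5629, -0.003, 0.0341]
eef_rot: [0.515, -0.515, 0.485, -0.485]
force: [-1.1, -0.4, -6.2]
opening: 0.138
```

Call:
{"fn": "jog_arm", "kwargs": {
  "moves": [
    [[0, 0.0015, 0, 0, -1], [0, 0.001, 0, 0, -1], [0, 0.0005, 0, 0, -1], [0, 0, 0, 0, -1]]
  ]
}}

```text
time: 44.85
tool_pos: [0.5627, -0.003, 0.0308]
eef_rot: [-0.515, 0.515, -0.485, 0.485]
force: [-0.8, 0.7, -5.3]
opening: 0.133
```

Call:
{"fn": "jog_arm", "kwargs": {
  "moves": [
    [[0, 0.0006, 0, 0, -1], [0, 0, 0, 0, -0.5], [0, 0, 0, 0, -0.2], [0, 0, 0, 0, 0], [0, 0, 0, 0, 0], [0, -0.01, 0, 0, 0], [0, -0.02, 0, 0, 0], [0, -0.03, 0, 0, 0], [0, -0.03, 0, 0, 0.2], [0, -0.01, 0, 0, 0.2], [0, 0, 0, 0, 0.2]]
  ]
}}

```text
time: 45.95
tool_pos: [0.5637, -0.0029, 0.1319]
eef_rot: [0.515, -0.514, 0.484, -0.486]
force: [-0.7, -0.1, -0.9]
opening: 0.588
```

Call:
{"fn": "jog_arm", "kwargs": {
  "moves": [
    [[-0.02, 0, -0.003, 0, 0.2], [-0.03, 0, -0.004, 0, 0.2], [-0.035, 0, -0.005, 0, 0.2], [-0.035, 0, -0.005, 0, 0.2], [-0.035, 0, -0.005, 0, 0.2], [-0.035, 0, -0.005, 0, 0.2], [-0.03, 0, -0.005, 0, 0.2], [-0.02, 0, -0.004, 0, 0.2], [-0.015, 0, -0.001, 0, 0.2], [0, 0, 0, 0, 0.2], [0, 0, 0, 0, 0.2], [0, 0, 0, 0, 0.2]]
  ]
}}

```text
time: 47.15
tool_pos: [0.5108, 0.2479, 0.1295]
eef_rot: [-0.514, 0.515, -0.485, 0.485]
force: [0.5, 0.2, -0.7]
opening: 0.603
```

```bash
python3 -c "
from h import *
delta([.5094,.2512,.03],.06)
f=grab('scene','s23');grab('wrist','w23')
a=np.hstack([cv2.imread('pics/w23.png'),cv2.imread('pics/s23.png')]);cv2.imwrite('pics/m23.png',cv2.resize(a,(800,300)))"
```

```text
t 47.15 tcp [0.5108 0.2479 0.1295] yawz 0.0585 ytool [-0.0006 -0.0009 -1.    ] F [ 0.5368  0.2391 -0.709 ] op 0.603
turn first -0.0015  then shift [-0.0035  0.0995 -0.0011]
shift now (no turn) [-0.0035  0.0995 -0.0011]
```

View pics/m23.png

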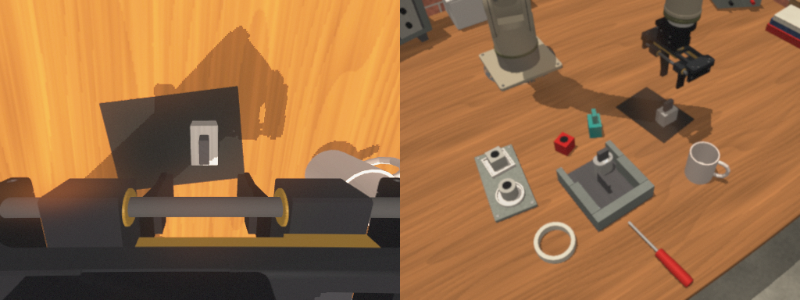

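Call:
{"fn": "jog_arm", "kwargs": {
  "moves": [
    [[-0.002, 0.02, -0.001, 0, 0.2], [0, 0.02, 0, 0, 0.2], [0, 0.02, 0, 0, 0.2], [0, 0.015, 0, 0, 0.2], [0, 0.012, 0, 0, 0.2], [0, 0.008, 0, 0, 0.2], [0, 0.004, 0, 0, 0.2], [0, 0, 0, 0, 0.2], [0, 0, 0, 0, 0.2]]
  ]
}}

```text
time: 48.15
tool_pos: [0.5097, 0.2515, 0.0317]
eef_rot: [0.515, -0.515, 0.485, -0.485]
force: [0.1, 0.0, 0.7]
opening: 0.595
```

```bash
python3 -c "
from h import *
delta([.5094,.2512,.03],.06)"
```

```text
t 48.15 tcp [0.5097 0.2515 0.0317] yawz 0.0601 ytool [ 0.0007  0.0003 -1.    ] F [0.0896 0.0092 0.6758] op 0.595
turn first 0.0001  then shift [ 0.0003  0.0017 -0.0003]
shift now (no turn) [ 0.0003  0.0017 -0.0003]
```

Call:
{"fn": "jog_arm", "kwargs": {
  "moves": [
    [[0, 0.0015, 0, 0, -0.1], [0, 0, 0, 0, -0.3], [0, 0, 0, 0, -0.5], [0, 0, 0, 0, -0.6], [0, 0, 0, 0, -0.7], [0, 0, 0, 0, -1], [0, 0, 0, 0, -1], [0, 0, 0, 0, -1], [0, 0, 0, 0, -1], [0, 0, 0, 0, -1]]
  ]
}}

```text
time: 49.15
tool_pos: [0.5094, 0.2512, 0.0296]
eef_rot: [-0.515, 0.515, -0.485, 0.485]
force: [-0.5, -0.2, 1.2]
opening: 0.133
```

Call:
{"fn": "jog_arm", "kwargs": {
  "moves": [
    [[0, -0.004, 0, 0, -1], [0, -0.01, 0, 0, -1], [0, -0.015, 0, 0, -1], [0, -0.02, 0, 0, -1], [0, -0.02, 0, 0, -1], [0, -0.02, 0, 0, -1], [0, -0.02, 0, 0, -1], [0, -0.011, 0, 0, -1], [0, 0, 0, 0, -1]]
  ]
}}

```text
time: 50.05
tool_pos: [0.51, 0.2518, 0.1515]
eef_rot: [0.516, -0.514, 0.484, -0.485]
force: [-0.1, 0.1, -6.7]
opening: 0.137
```

```bash
python3 -c "
from h import *
delta([.5665,-.0661,.15],.06)"
```

```text
t 50.05 tcp [0.51   0.2518 0.1515] yawz 0.06 ytool [ 0.0027  0.0008 -1.    ] F [-0.1407  0.108  -6.7277] op 0.137
turn first 0.0  then shift [0.3207 0.0014 0.0373]
shift now (no turn) [0.3208 0.0014 0.0373]
```

Call:
{"fn": "jog_arm", "kwargs": {
  "moves": [
    [[0.015, 0, 0.003, 0, -1], [0.03, 0, 0.003, 0, -1], [0.035, 0, 0.004, 0, -1], [0.035, 0, 0.004, 0, -1], [0.035, 0, 0.004, 0, -1], [0.035, 0, 0.004, 0, -1], [0.035, 0, 0.004, 0, -1], [0.035, 0, 0.004, 0, -1], [0.03, 0, 0.004, 0, -1], [0.02, 0, 0.003, 0, -1], [0.015, 0, 0.001, 0, -1], [0, 0, 0, 0, -1]]
  ]
}}

```text
time: 51.25
tool_pos: [0.5661, -0.0684, 0.1487]
eef_rot: [-0.514, 0.514, -0.486, 0.485]
force: [-0.0, -0.3, -7.2]
opening: 0.132
```

Call:
{"fn": "jog_arm", "kwargs": {
  "moves": [
    [[0, 0.01, 0, 0, -1], [0, 0.01, 0, 0, -1], [0, 0.01, 0, 0, -1], [0, 0.01, 0, 0, -1], [0, 0, 0, 0, -1], [0, 0, 0, 0, -1]]
  ]
}}

```text
time: 51.85
tool_pos: [0.5664, -0.0656, 0.1095]
eef_rot: [-0.515, 0.515, -0.485, 0.485]
force: [0.2, -0.9, -6.0]
opening: 0.132
```

```bash
python3 -c "
from h import *
delta([.5665,-.0661,.0307],.06)
f=grab('scene','s24');grab('wrist','w24')
a=np.hstack([cv2.resize(cv2.imread('pics/w24.png')[60:310,100:400],(480,400)),cv2.resize(cv2.imread('pics/s24.png')[160:290,190:330],(320,400))]);cv2.imwrite('pics/m24.png',a)"
```

```text
t 51.85 tcp [ 0.5664 -0.0656  0.1095] yawz 0.0604 ytool [-0.0004  0.0002 -1.    ] F [ 0.1581 -0.8936 -6.0427] op 0.132
turn first 0.0004  then shift [0.0005 0.0788 0.0001]
shift now (no turn) [0.0005 0.0788 0.0001]
```

View pics/m24.png

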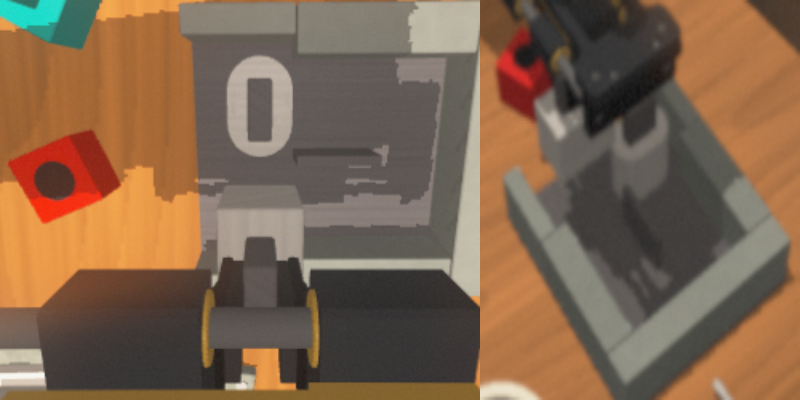

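Call:
{"fn": "jog_arm", "kwargs": {
  "moves": [
    [[0.0005, 0.015, 0, 0, -1], [0, 0.015, 0, 0, -1], [0, 0.014, 0, 0, -1], [0, 0.012, 0, 0, -1], [0, 0.008, 0, 0, -1], [0, 0.005, 0, 0, -1], [0, 0.004, 0, 0, -1], [0, 0.002, 0, 0, -1], [0, 0.001, 0, 0, -1], [0, 0, 0, 0, -1], [0, 0, 0, 0, -1]]
  ]
}}

```text
time: 53.05
tool_pos: [0.5667, -0.0664, 0.0339]
eef_rot: [0.515, -0.515, 0.485, -0.485]
force: [0.1, -0.3, -6.7]
opening: 0.136
```

Call:
{"fn": "jog_arm", "kwargs": {
  "moves": [
    [[0, 0.0015, 0, 0, -1], [0, 0.001, 0, 0, -1], [0, 0.0005, 0, 0, -1], [0, 0, 0, 0, -1]]
  ]
}}

```text
time: 53.45
tool_pos: [0.5666, -0.0664, 0.0307]
eef_rot: [0.515, -0.515, 0.485, -0.485]
force: [-0.9, 0.0, -7.1]
opening: 0.138
```

Call:
{"fn": "jog_arm", "kwargs": {
  "moves": [
    [[0, 0.0008, 0, 0, -1], [0, 0, 0, 0, -1]]
  ]
}}

```text
time: 53.65
tool_pos: [0.5667, -0.0664, 0.0307]
eef_rot: [-0.515, 0.515, -0.485, 0.485]
force: [-4.7, 0.1, 3.8]
opening: 0.137
```

Contact. Releasing and retreating, away from the cave so the top camera can see.

Call:
{"fn": "jog_arm", "kwargs": {
  "moves": [
    [[0, -0.0003, 0, 0, -0.5], [0, 0, 0, 0, -0.2], [0, 0, 0, 0, 0], [0, 0, 0, 0, 0], [0, -0.01, 0, 0, 0], [0, -0.02, 0, 0, 0], [0, -0.03, 0, 0, 0], [0, -0.03, 0, 0, 0.2], [0, -0.03, 0, 0, 0.2], [0, -0.02, 0, 0, 0.2], [0, 0, 0, 0, 0.2]]
  ]
}}

```text
time: 54.75
tool_pos: [0.5682, -0.0661, 0.1738]
eef_rot: [0.516, -0.514, 0.483, -0.486]
force: [0.3, 0.8, -1.1]
opening: 0.595
```

Call:
{"fn": "jog_arm", "kwargs": {
  "moves": [
    [[-0.03, 0, -0.015, 0, 0.2], [-0.04, 0, -0.015, 0, 0.2], [-0.045, 0, -0.015, 0, 0.2], [-0.045, 0, -0.015, 0, 0.2], [-0.045, 0, -0.015, 0, 0.2], [-0.045, 0, -0.015, 0, 0.2], [-0.04, 0, -0.01, 0, 0.2], [-0.02, 0, 0, 0, 0.2], [0, 0, 0, 0, 0.2], [0, 0, 0, 0, 0.2]]
  ]
}}

```text
time: 55.75
tool_pos: [0.4479, 0.2369, 0.1698]
eef_rot: [-0.515, 0.515, -0.485, 0.484]
force: [0.1, -0.4, -0.8]
opening: 0.597
```

```bash
python3 - <<'E'
from h import *
s=bot.get_state(); print(s['time'],s['force'],np.abs(s['dq']).max())
f=grab('top','t25'); g=grab('scene','s25')
a=cv2.imread('pics/t25.png'); b=cv2.imread('pics/top0.png')
x=cv2.resize(np.hstack([a[130:230,215:315],b[130:230,215:315]]),(800,400),interpolation=cv2.INTER_CUBIC); cv2.imwrite('pics/cmp25.png',x)
cv2.imwrite('pics/cmpd.png',cv2.resize(a[190:305,320:395],(390,598),interpolation=cv2.INTER_CUBIC))
E
```

```text
55.75 [ 0.0638 -0.4204 -0.7667] 0.02884173561035743
```

View pics/cmp25.png

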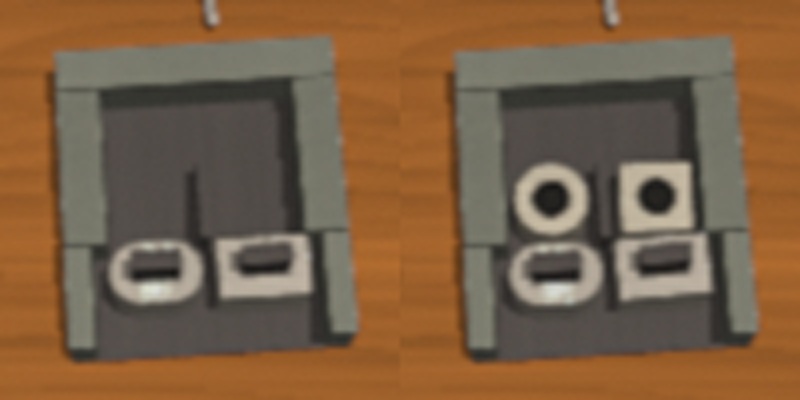

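View pics/cmpd.png

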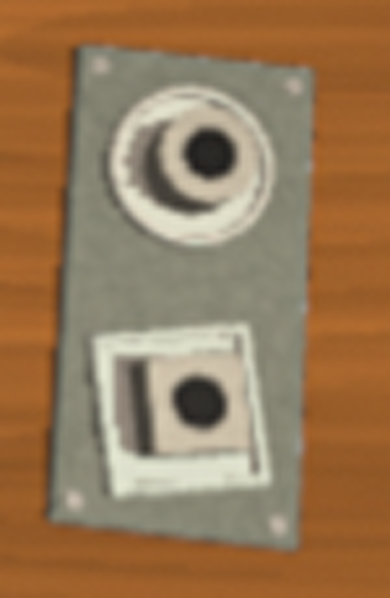

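View pics/s25.png

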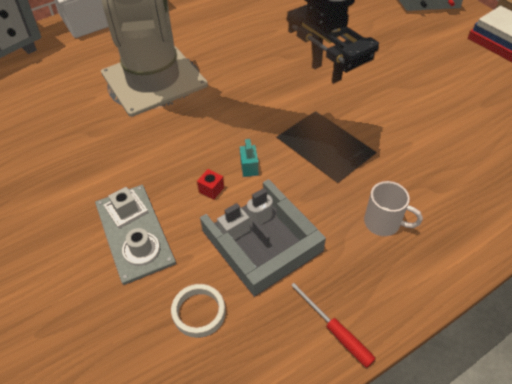

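```bash
python3 - <<'E'
from h import *
f=bot.grab_frame('top')
td=lambda u,v,z: onz(f,320+(u+.5)/5.2-.5,190+(v+.5)/5.2-.5,z)
print('round',td(210,152,.056)-td(192,165,.022)); 
P=[td(*c,.022) for c in((95,335),(248,323),(272,484),(115,497))]
print('sq',td(200,402,.056)-sum(P)/4)
E
```

```text
round [-0.0003  0.0003  0.034 ]
sq [0.0007 0.0004 0.034 ]
```

Both sources are within 1 mm of their dish centres, and the blocks match the starting picture. Handing in.

```bash
python3 -c "
from plant import bot
print(bot.job_done())"
```

```text
the job is handed in; nothing more can be done
None
```

The job is done and handed in at about 56 s on the robot's clock. No verdict was reported, so the result rests on my own checks.

**What I did:** I stood both blocks on the mat, then put the round source in the round dish and the square source in the square dish. After that I set each block back where I had gripped it at the start.

**Last checks:**
- **Sources:** in the top view both windows lie within 1 mm of their dish centres. The square source's sides line up with its dish.
- **Blocks:** by eye, the before and after top views match within about a pixel (roughly 2 mm). The tool positions at grip and release agree to about 0.3 mm.
- **Mug, tape and look-alikes:** the last scene picture shows them where they were.
- **Arm:** it is clear of everything, with the gripper open.

**What disagreed or failed:**
- **Fingertip height:** the real fingertips sit about 27 mm above the reported TCP. My first grip closed on air just above the square block's lug without touching it. I corrected for the offset after that.
- **Camera agreement:** the cameras differed by 2–4 mm in x. An early wrist reading was 5–7 mm off in y, probably because the arm was still settling. I took values between the views and confirmed them before each grasp or placing.

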